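# Set up the wick feeder

## Task

Set up the wick feeder: move the spent bare bobbins from the plywood tray into the shallow empties box, stand every wick spool on the bench upright in its own cell of the plywood tray, and turn the selector knob clockwise until its pointer points at the brass pin. Only then switch the feeder on: take the stylus from its stand and, with its tip, press the near end of the rocker that has the round lens fully down, touching the switches only with the stylus and leaving the other three rockers off. Finally put the stylus back upright in its stand; leave the glue bottle, tape and scissors where they are.

Things in the scene. Friction and masses are not known exactly. Their poses are not given: they have to be found in the camera images.
- spool_0_mid (a point): Centre, half-way up, of a wick spool that starts standing on the bench: wooden flanges 54 mm across and 6 mm thick at top and bottom, wound cord 44 mm across between them, 62 mm tall, about 70 g; z runs along its axis (up while it stands). Three or four spools are present; an absent one has no pose.
- spool_1_mid (a point): Centre, half-way up, of a wick spool that starts standing on the bench: wooden flanges 54 mm across and 6 mm thick at top and bottom, wound cord 44 mm across between them, 62 mm tall, about 70 g; z runs along its axis (up while it stands). Three or four spools are present; an absent one has no pose.
- spool_2_mid (a point): Centre, half-way up, of a wick spool that starts standing on the bench: wooden flanges 54 mm across and 6 mm thick at top and bottom, wound cord 44 mm across between them, 62 mm tall, about 70 g; z runs along its axis (up while it stands). Three or four spools are present; an absent one has no pose.
- spool_3_mid (a point): Centre, half-way up, of a wick spool that starts standing on the bench: wooden flanges 54 mm across and 6 mm thick at top and bottom, wound cord 44 mm across between them, 62 mm tall, about 70 g; z runs along its axis (up while it stands). Three or four spools are present; an absent one has no pose.
- tray: Fixed square plywood spool tray, 175 x 175 mm, open above, with four square cells (2 by 2). Origin: middle of its underside, on the bench; x (away from the robot) and y (left) run along its walls. Cell centres at x = +-42.5, y = +-42.5 mm, cells 80 x 80 mm inside; cell floor 5 mm, tops of the 5 mm walls 16 mm above the bench.
- bobbin_0_mid (a point): Centre, half-way up, of a spent bobbin that starts standing upright in a cell of the tray: bare wood, no cord, flanges 50 mm across and 6 mm thick at top and bottom of a core 18 mm thick, 40 mm tall, 40 g; z along its axis. One or two are present; an absent one has no pose.
- bobbin_1_mid (a point): Centre, half-way up, of a spent bobbin that starts standing upright in a cell of the tray: bare wood, no cord, flanges 50 mm across and 6 mm thick at top and bottom of a core 18 mm thick, 40 mm tall, 40 g; z along its axis. One or two are present; an absent one has no pose.
- empties_box: Fixed shallow open wooden box for spent bobbins, 100 (x) x 140 (y) x 24 mm, walls 5 mm thick, inner floor 5 mm above the bench. Origin: middle of its underside, on the bench; z up.
- knob_grip (a point): Point on the selector knob's axis where it is gripped, 60 mm above the bench, on a fixed box 100 x 100 mm, 38 mm high. The grip is an upright bar 42 mm long (x), 12 mm thick (y), from 45 to 71 mm above the bench, on a round skirt 50 mm across. x points along the bar to the pointer end (dark line on top, small white nose); z is up.
- pin_top (a point): Top of the small brass set pin (8 mm across, 5 mm tall) that stands fixed on the dial box, 40 mm from the knob's axis; it is 43 mm above the bench, lower than the bar's foot, and marks where the pointer must point. It lies 0.6 to 1.5 rad clockwise (from above) of the pointer's start. The knob turns stiffly (0.05 N m) and stays where it is left.
- switch_lens: Fixed switch module, one of four alike in a row, 24 mm apart, on a box 80 x 116 mm; this one has a round domed lens, 12 mm across, at its far end, and its place in the row varies. Origin: on the box top, 40 mm above the bench; x points away from the robot, square to the row. Its rocker's hinge lies along y, at x = -4, z = +12 mm from the origin. Only the stylus may touch it.
- switch_plain_a: Switch module in the same row as switch_lens and built alike (origin, axes, rocker), but with a flat square metal tab in place of the lens. Only the stylus may touch it.
- switch_plain_b: Switch module in the same row as switch_lens and built alike (origin, axes, rocker), but with a flat square metal tab in place of the lens. Only the stylus may touch it.
- switch_plain_c: Switch module in the same row as switch_lens and built alike (origin, axes, rocker), but with a flat square metal tab in place of the lens. Only the stylus may touch it.
- rocker_lens (a joint): Rocker of switch_lens, rad: 0 off, near (-x) end tilted up 0.3 rad, its top about 59 mm above the bench; 0.6 fully on, near end down, far end up. A black paddle 30 mm long (x), 14 wide, 6 thick, centred on the hinge. No spring: about 3 N down on the near end turns it and it stays where it is left.
- rocker_plain_a (a joint): Rocker of switch_plain_a (flat tab), like rocker_lens: 0 off, 0.6 on; must stay off.
- rocker_plain_b (a joint): Rocker of switch_plain_b (flat tab), like rocker_lens: 0 off, 0.6 on; must stay off.
- rocker_plain_c (a joint): Rocker of switch_plain_c (flat tab), like rocker_lens: 0 off, 0.6 on; must stay off.
- stylus_mid (a point): Centre of the stylus's handle: upright square wooden handle 16 x 16 mm (sides along x and y), 70 mm tall. Under the handle is a brass collar 28 mm across and 5 mm thick, under that a round brass shaft 8 mm thick and 45 mm long with a blunt tip; the tip is 85 mm below this point. 60 g. It starts upright in its stand with the collar resting on the stand's top.
- stand_seat (a point): Where the centre of the stylus's handle is when the stylus stands home in the stand: 90 mm above the bench, straight above the hole. The stand is a fixed wooden block 70 x 70 x 50 mm with a square hole 14 x 14 mm right through its middle.
- glue_bottle: white glue bottle, 53 mm across, 150 mm tall; origin under its middle; a bystander, to be left where it is.
- masking_tape: roll of masking tape lying flat, 98 mm across, 25 mm high; origin under its middle; a bystander, to be left where it is.
- scissors: pair of scissors lying flat, 199 mm long, 9 mm high; origin under its middle; a bystander, to be left where it is.
Mind the look-alikes: they are no part of the job. What is shaped like the part that bears knob_grip but blue is not meant.

How it is judged:
On the way, in this order (a step that is already met when the one before it is completed fails the run):
1. the spent bobbins lie in the empties box, every spool stands in a cell, the pointer points at the pin, and all rockers are still off ((x of spool_0_mid in the frame of tray between 0.0225 and 0.0625 m or x of spool_0_mid in the frame of tray between -0.0625 and -0.0225 m) and (y of spool_0_mid in the frame of tray between 0.0225 and 0.0625 m or y of spool_0_mid in the frame of tray between -0.0625 and -0.0225 m) and height (world z) of each of spool_0_mid, spool_1_mid, spool_2_mid, spool_3_mid below 0.042 m and angle between each of spool_0_mid, spool_1_mid, spool_2_mid, spool_3_mid's own z axis and vertical below 0.1 rad and (x of spool_1_mid in the frame of tray between 0.0225 and 0.0625 m or x of spool_1_mid in the frame of tray between -0.0625 and -0.0225 m) and (y of spool_1_mid in the frame of tray between 0.0225 and 0.0625 m or y of spool_1_mid in the frame of tray between -0.0625 and -0.0225 m) and (x of spool_2_mid in the frame of tray between 0.0225 and 0.0625 m or x of spool_2_mid in the frame of tray between -0.0625 and -0.0225 m) and (y of spool_2_mid in the frame of tray between 0.0225 and 0.0625 m or y of spool_2_mid in the frame of tray between -0.0625 and -0.0225 m) and (x of spool_3_mid in the frame of tray between 0.0225 and 0.0625 m or x of spool_3_mid in the frame of tray between -0.0625 and -0.0225 m) and (y of spool_3_mid in the frame of tray between 0.0225 and 0.0625 m or y of spool_3_mid in the frame of tray between -0.0625 and -0.0225 m) and x of bobbin_0_mid in the frame of empties_box between -0.05 and 0.05 m and y of bobbin_0_mid in the frame of empties_box between -0.07 and 0.07 m and height (world z) of each of bobbin_0_mid, bobbin_1_mid below 0.06 m and x of bobbin_1_mid in the frame of empties_box between -0.05 and 0.05 m and y of bobbin_1_mid in the frame of empties_box between -0.07 and 0.07 m and y of pin_top in the frame of knob_grip between -0.0065 and 0.0065 m and x of pin_top in the frame of knob_grip above 0.03 m and value of joint each of rocker_lens, rocker_plain_a, rocker_plain_b, rocker_plain_c below 0.15 rad), for 0.2 s.
2. the rocker with the lens is fully on and the others are off (value of joint rocker_lens above 0.5 rad and value of joint each of rocker_plain_a, rocker_plain_b, rocker_plain_c below 0.15 rad), for 0.2 s.
At the end, for the whole second after the job is handed in: Bobbins in the empties box; every spool upright (0.1 rad) on a cell floor, within 20 mm of its middle in x and y; pointer within 0.16 rad of the pin; lens rocker past 0.5 rad, others below 0.15; stylus in its stand, handle centre within 12 mm of the seat, upright within 0.15 rad (all of step 2 and (x of spool_0_mid in the frame of tray between 0.0225 and 0.0625 m or x of spool_0_mid in the frame of tray between -0.0625 and -0.0225 m) and (y of spool_0_mid in the frame of tray between 0.0225 and 0.0625 m or y of spool_0_mid in the frame of tray between -0.0625 and -0.0225 m) and height (world z) of each of spool_0_mid, spool_1_mid, spool_2_mid, spool_3_mid below 0.042 m and angle between each of spool_0_mid, spool_1_mid, spool_2_mid, spool_3_mid's own z axis and vertical below 0.1 rad and (x of spool_1_mid in the frame of tray between 0.0225 and 0.0625 m or x of spool_1_mid in the frame of tray between -0.0625 and -0.0225 m) and (y of spool_1_mid in the frame of tray between 0.0225 and 0.0625 m or y of spool_1_mid in the frame of tray between -0.0625 and -0.0225 m) and (x of spool_2_mid in the frame of tray between 0.0225 and 0.0625 m or x of spool_2_mid in the frame of tray between -0.0625 and -0.0225 m) and (y of spool_2_mid in the frame of tray between 0.0225 and 0.0625 m or y of spool_2_mid in the frame of tray between -0.0625 and -0.0225 m) and (x of spool_3_mid in the frame of tray between 0.0225 and 0.0625 m or x of spool_3_mid in the frame of tray between -0.0625 and -0.0225 m) and (y of spool_3_mid in the frame of tray between 0.0225 and 0.0625 m or y of spool_3_mid in the frame of tray between -0.0625 and -0.0225 m) and x of bobbin_0_mid in the frame of empties_box between -0.05 and 0.05 m and y of bobbin_0_mid in the frame of empties_box between -0.07 and 0.07 m and height (world z) of each of bobbin_0_mid, bobbin_1_mid below 0.06 m and x of bobbin_1_mid in the frame of empties_box between -0.05 and 0.05 m and y of bobbin_1_mid in the frame of empties_box between -0.07 and 0.07 m and y of pin_top in the frame of knob_grip between -0.0065 and 0.0065 m and x of pin_top in the frame of knob_grip above 0.03 m and distance between stylus_mid and stand_seat below 0.012 m and angle between stylus_mid's own z axis and vertical below 0.15 rad); the robot touches nothing.
It fails at once if the glue bottle is moved more than 4 cm (distance of glue_bottle from where it was at the start of the episode above 0.04 m).
It fails at once if the tape is moved more than 4 cm (distance of masking_tape from where it was at the start of the episode above 0.04 m).
It fails at once if the scissors is moved more than 4 cm (distance of scissors from where it was at the start of the episode above 0.04 m).
It fails at once if a rocker without the lens is flipped (value of joint any of rocker_plain_a, rocker_plain_b, rocker_plain_c above 0.3 rad).
It fails at once if the gripper itself touches a rocker switch (contact force between any of the fingers, the arm and switch_lens above 0.5 N or contact force between any of the fingers, the arm and switch_plain_a above 0.5 N or contact force between any of the fingers, the arm and switch_plain_b above 0.5 N or contact force between any of the fingers, the arm and switch_plain_c above 0.5 N).
Of bobbin_0, bobbin_1 only 1 to 2 are there at a start; the rules pass over those that are not, and their reading is None.
Of spool_0, spool_1, spool_2, spool_3 only 3 to 4 are there at a start; the rules pass over those that are not, and their reading is None.
At some moment in a run one of spool_0, spool_1, spool_2, spool_3 may be knocked a few centimetres aside while the robot is not near it.
It also fails if it takes over 210 s, if anything falls off the work surface, if the arm or the gripper's body presses on something with over 40 N, if the wrist force passes 120 N, or if a joint passes its speed limit or range.

## Robot

A 6-joint arm with a two-finger parallel gripper is mounted at the origin on the work surface; the furniture and walls round the work are solid. World frame = base frame: x ahead of the robot, y to its left, z up, the work surface at z = 0. Lengths are in m, angles in rad, forces in N, time in s.
With the tool pointing down it reaches from about 0.4 to 0.825 m from the base axis. Payload 7 kg.
Tool frame: the origin (TCP) lies between the finger pads; the fingertips stand 19 mm ahead of it and the grasp point (between the pads) is the TCP (bot.tcp_to_tips is the distance from the TCP to the fingertips, in m); z points along the fingers, y is the line along which they close (so a half turn about z gives the same grasp; the last joint's range is limited). The gripper opens to 88 mm and grips with 3 to 60 N. Pads are 19 mm wide; open, the fingers measure 130 mm over their backs; the gripper's body (78 mm by 193 mm) begins 47 mm behind the grasp point.
Start: joints at [0.288, 0.359, 0.012, 0, -1.224, -0.288], TCP at [0.675, -0, 0.246] pointing down, gripper open.
Joint ranges: [-3.07, 3.07], [-1.43, 2.12], [-1.02, 1.25], [-3.03, 1.67], [-3.05, -0], [-3.03, 3.03]. Speed limits (rad/s): [2.39, 2.39, 3.01, 3.14, 3.14, 3.14].

## Interface

Orientations are given as [roll, pitch, yaw] about the fixed x, y, z axes, in that order (R = Rz(yaw) Ry(pitch) Rx(roll)).
In Python, from plant import bot gives the robot as it stands. The module is installed in compiled form; this text tells all that it offers.
- The arm moves only by the tool carry_out, never from a script. Its argument "steps" is a list of rows, each an object of numbers: "dx", "dy", "dz": the shift along the world's x, y, z in mm; "wx", "wy", "wz": the turn, a rotation vector about the world's x, y, z in degrees; "jaw": the finger opening in mm, from 0 to 87.6. A call has 1 to 12 rows; each row shifts and turns the commanded pose from where the row before left it; what a row does not reach is not made up. A row lasts 1/12 s, in which the tool goes at most 41.7 mm and 7.16 degrees, less where a joint would pass 70% of its speed; a pose out of reach is approached as far as the arm can. A call with a gripper value outside its range is refused whole. The fingers move at their own pace and stop on an object; "force" is the grip in N (left out, the last holds). Time passes only in rows, so rows that do not move let the fingers close. It gives the time, the measured TCP pose, the force, the opening and the grip force at its end, in the units of the state.
- bot.get_state(): the state, without advancing time (a new reading comes with each control period).
- bot.read_camera(name): name is "scene" or "side" or "wrist"; returns the picture (420x560x3 uint8, blue, green, red); there is no depth.
- bot.calibration(name): a dict with "fx", "fy", "cx", "cy" (pixels), "R" (3x3) and "t" (3): a world point X has camera coordinates R X + t. Camera axes: x right, y down, z forward; pixel columns grow to the right and rows downward; lengths in m; the calibration is good to about 2 mm. A picture is of the moment at which its call begins: read the wrist's pose just before it. calibration takes no time and is no camera call; for the wrist camera it gives the pose at the moment of the call.
- bot.hand_in(): hands the job in; it is judged then, once.
The state is a dict: "t": time; "joint_positions": joint angles; "dq": joint speeds; "effort": joint torques, N m; "eef_pos": TCP position; "tool_rot": TCP orientation; "force": force on the tool from outside, world axes, zero at the start; "torque": the same for the moment, N m; "opening": finger opening in m; "finger_force": force on a finger pad.
Only numpy, scipy, OpenCV 4.12 (cv2) and the standard library are available. Lean on these libraries where they do the work, as an engineer would, in place of code of your own. Each camera call takes 0.05 s, during which the arm holds its last target. There are 200 camera calls.

## Working session

There is one attempt and no reset: what is moved stays moved. The work goes in short steps, Python scripts to look and compute and a tool call to move; the robot and the scene stay as the last step left them, time stands still between calls to the robot, and variables do not carry over. Pictures are saved under pics/ and viewed, at most 14 in all, crops included, and the job is handed in when it is done.

Besides the shell and the picture viewer there is one more tool, called as name([rows], argument=value, ...), one row to a line, values as JSON. carry_out: Moves the arm, as the interface text tells. Its arguments: {"type":"object","properties":{"steps":{"type":"array","items":{"type":"object","properties":{"dx":{"type":"number"},"dy":{"type":"number"},"dz":{"type":"number"},"wx":{"type":"number"},"wy":{"type":"number"},"wz":{"type":"number"},"jaw":{"type":"number"}}}},"force":{"type":"number"}},"required":["steps"]}

```bash
mkdir -p pics
cat > h.py <<'E'
import numpy as np, cv2
from plant import bot
def snap(n,f=None):
    c=bot.calibration(n); im=bot.read_camera(n)
    if f: cv2.imwrite('pics/'+f,im); np.savez('pics/'+f+'.npz',**{k:np.array(v) for k,v in c.items()})
    return im,c
def ray(c,u,v,z):
    R=np.array(c['R']);t=np.array(c['t']);o=-R.T@t
    d=R.T@np.array([(u-c['cx'])/c['fx'],(v-c['cy'])/c['fy'],1]); return (o+d*(z-o[2])/d[2]).round(4)
def proj(c,X):
    p=np.array(c['R'])@np.array(X)+np.array(c['t']); return (c['fx']*p[0]/p[2]+c['cx'],c['fy']*p[1]/p[2]+c['cy'])
def load(f): return np.load('pics/'+f+'.npz')
E
python3 - <<'E'
from h import *
for n in ('scene','side','wrist'):
    im,c=snap(n,n+'0.png'); R=np.array(c['R']); print(n,(-R.T@np.array(c['t'])).round(3),R[2].round(2),c['fx'])
a=cv2.imread('pics/scene0.png')
s=bot.get_state();print({k:np.round(v,3) for k,v in s.items()})
E
```

```text
scene [0.41  0.986 1.498] [ 0.09 -0.6  -0.8 ] 511.5122469490572
side [0.519 0.903 0.823] [ 0.02 -0.8  -0.6 ] 441.10229577157077
wrist [ 0.675 -0.071  0.383] [-0.    0.26 -0.97] 373.31572159621084
{'t': np.float64(0.15), 'joint_positions': array([ 0.288,  0.359,  0.011, -0.   , -1.224, -0.288]), 'dq': array([ 0.002, -0.002,  0.003, -0.   ,  0.001, -0.001]), 'effort': array([ 0.0000e+00, -5.8327e+01,  2.9329e+01,  7.0010e+00,  9.0000e-03,
       -0.0000e+00]), 'eef_pos': array([ 0.675, -0.   ,  0.245]), 'tool_rot': array([ 3.14 , -0.   , -1.571]), 'force': array([ 0.789, -0.05 ,  0.39 ]), 'torque': array([-0.017,  0.003, -0.022]), 'finger_force': np.float64(0.0), 'opening': np.float64(0.088)}
```

View pics/scene0.png

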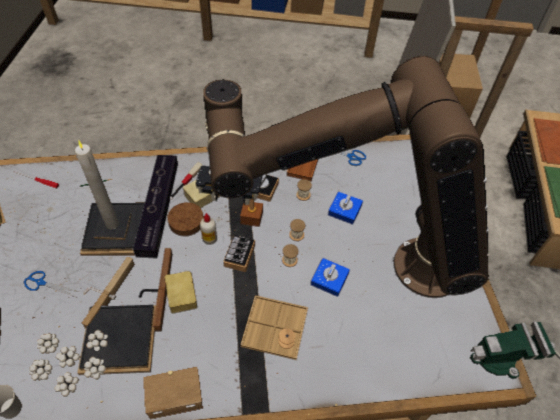

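View pics/side0.png

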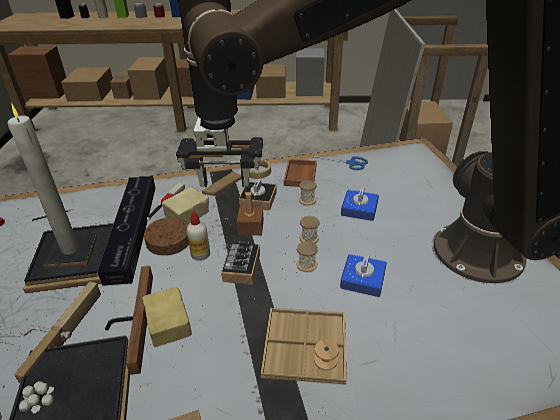

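View pics/wrist0.png

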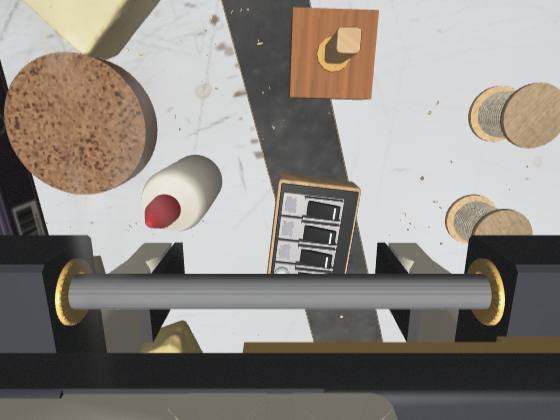

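Scene view: tray with one visible bobbin (287,338), spools (304,188), (297,229), (290,254), empties box (302,168). The switch box is at (238,250), the stylus stand at (251,210), and a black dial box with a white-nosed knob at (263,187). Possible mix-ups: the two blue dial boxes at (345,207) and (330,276) are look-alikes. The arm may be hiding more objects.

Run:
```python
from h import *
c=load('scene0.png')
for n,u,v,z in [('sp',304,183,.062),('sp',297,223,.062),('sp',290,248,.062),('box',302,170,.02),('traybob',287,337,.045),('stylus',251,201,.12),('dial',264,185,.05),('tape?',263,180,.02)]: print(n,ray(c,u,v,z))
print('tray',[ray(c,*p,.016) for p in((258,297),(307,304),(294,357),(242,346))])
c=load('side0.png')
for n,u,v,z in [('sp',309,185,.062),('sp',310,222,.062),('sp',308,246,.062),('box',301,170,.02),('bob',328,347,.045),('stylus',251,193,.125),('dial',262,188,.05)]: print(n,ray(c,u,v,z))
print('tray',[ray(c,*p,.016) for p in((271,310),(347,311),(346,378),(263,375))])
c=load('wrist0.png')
for n,u,v,z in [('sp',534,113,.062),('sp',500,236,.062),('sty',349,40,.125),('swbox far',281,180,.04),('swbox near',358,187,.04)]: print(n,ray(c,u,v,z))
a=cv2.imread('pics/scene0.png')[140:280,170:370];b=cv2.imread('pics/side0.png')[140:280,170:370]
cv2.imwrite('pics/c1.png',cv2.resize(np.vstack([a,b]),(800,600) and (800,1120),interpolation=cv2.INTER_CUBIC)[:,:] if 0 else np.hstack([cv2.resize(a,(400,280)),cv2.resize(b,(400,280))]))
```

```text
sp [ 0.4575 -0.2512  0.062 ]
sp [ 0.4605 -0.0656  0.062 ]
sp [0.471  0.0412 0.062 ]
box [ 0.4741 -0.3519  0.02  ]
traybob [0.4387 0.349  0.045 ]
stylus [ 0.6263 -0.0902  0.12  ]
dial [ 0.6032 -0.2274  0.05  ]
tape? [ 0.615  -0.2765  0.02  ]
tray [array([0.5503, 0.2154, 0.016 ]), array([0.391 , 0.2147, 0.016 ]), array([0.41  , 0.3959, 0.016 ]), array([0.5703, 0.3869, 0.016 ])]
sp [ 0.4531 -0.239   0.062 ]
sp [ 0.458  -0.0546  0.062 ]
sp [0.4675 0.0451 0.062 ]
box [ 0.4731 -0.3954  0.02  ]
bob [0.4375 0.3407 0.045 ]
stylus [ 0.6213 -0.1065  0.125 ]
dial [ 0.5996 -0.2421  0.05  ]
tray [array([0.5599, 0.2177, 0.016 ]), array([0.3828, 0.2211, 0.016 ]), array([0.4038, 0.3934, 0.016 ]), array([0.5716, 0.3869, 0.016 ])]
sp [ 0.4608 -0.0626  0.062 ]
sp [0.4726 0.0465 0.062 ]
sty [ 0.6294 -0.1097  0.125 ]
swbox far [ 0.6725 -0.0013  0.04  ]
swbox near [0.6    0.0055 0.04  ]
```

View pics/c1.png

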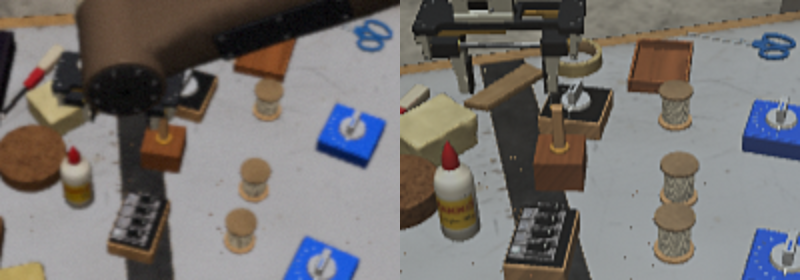

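Crop: the true dial box is the black one (crop left (195,92)), between the tape and the stylus stand; the others of that shape are blue. There are three spools, and the box at (265,55) is open and reddish. Going above the tray for a close look.

carry_out([
  {"dx": -17, "dy": 24, "dz": 5},
  {"dx": -17, "dy": 24, "dz": 5},
  {"dx": -17, "dy": 24, "dz": 5},
  {"dx": -17, "dy": 24, "dz": 5},
  {"dx": -17, "dy": 24},
  {"dx": -17, "dy": 24},
  {"dx": -17, "dy": 24},
  {"dx": -17, "dy": 24},
  {"dx": -17, "dy": 24},
  {"dx": -17, "dy": 24},
  {"dx": -17, "dy": 24},
  {},
], force=12)

```text
validation failed for argument at $.st...
```

Run:
```python
from h import *
snap('wrist','w1.png'); snap('scene','s1.png'); snap('side','d1.png')
s=bot.get_state();print(s['eef_pos'],s['tool_rot'],s['t'])
```

```text
[ 6.74864583e-01 -1.70407959e-05  2.45252366e-01] [ 3.14107218e+00 -8.21963935e-05 -1.57079637e+00] 0.3
```

View pics/w1.png

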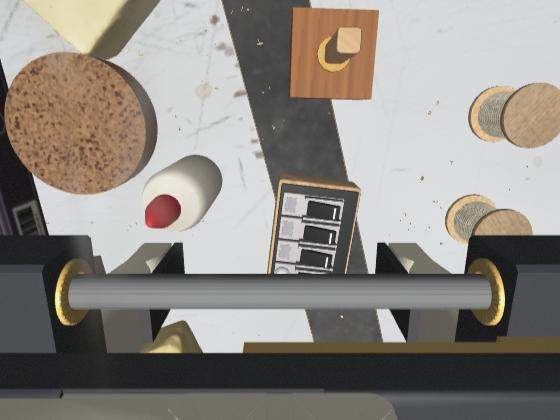

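View pics/s1.png

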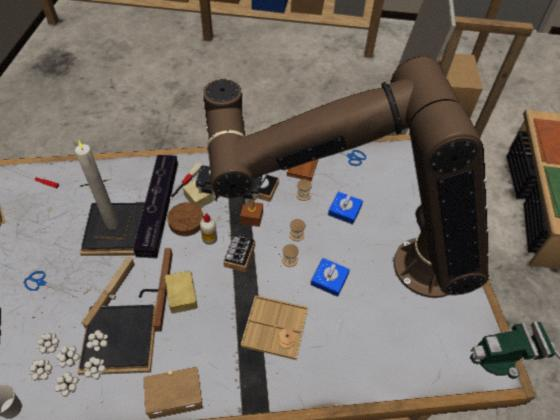

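The move was refused, so the arm has not moved and both views are unchanged (probably the empty row); retrying with it filled in.

carry_out([
  {"dx": -17, "dy": 24, "dz": 5},
  {"dx": -17, "dy": 24, "dz": 5},
  {"dx": -17, "dy": 24, "dz": 5},
  {"dx": -17, "dy": 24, "dz": 5},
  {"dx": -17, "dy": 24, "dz": 0},
  {"dx": -17, "dy": 24, "dz": 0},
  {"dx": -17, "dy": 24, "dz": 0},
  {"dx": -17, "dy": 24, "dz": 0},
  {"dx": -17, "dy": 24, "dz": 0},
  {"dx": -17, "dy": 24, "dz": 0},
  {"dx": -17, "dy": 24, "dz": 0},
  {"dx": 0, "dy": 0, "dz": 0},
], force=12)

```text
validation failed for argument at $.st...
```

carry_out([
  {"dx": -17.0, "dy": 24.0, "dz": 5.0, "wx": 0.0, "wy": 0.0, "wz": 0.0, "jaw": 87.0},
])

```text
t: 0.38
eef_pos: [0.6588, 0.0216, 0.2486]
tool_rot: [3.139, -0.001, -1.574]
force: [-0.2, 0.7, -0.3]
opening: 0.0873
finger_force: 0.0
```

carry_out([
  {"dx": -17, "dy": 24, "dz": 5, "wx": 0, "wy": 0, "wz": 0, "jaw": 87},
  {"dx": -17, "dy": 24, "dz": 5, "wx": 0, "wy": 0, "wz": 0, "jaw": 87},
  {"dx": -17, "dy": 24, "dz": 5, "wx": 0, "wy": 0, "wz": 0, "jaw": 87},
  {"dx": -17, "dy": 24, "dz": 0, "wx": 0, "wy": 0, "wz": 0, "jaw": 87},
  {"dx": -17, "dy": 24, "dz": 0, "wx": 0, "wy": 0, "wz": 0, "jaw": 87},
  {"dx": -17, "dy": 24, "dz": 0, "wx": 0, "wy": 0, "wz": 0, "jaw": 87},
  {"dx": -17, "dy": 24, "dz": 0, "wx": 0, "wy": 0, "wz": 0, "jaw": 87},
  {"dx": -17, "dy": 24, "dz": 0, "wx": 0, "wy": 0, "wz": 0, "jaw": 87},
  {"dx": -17, "dy": 24, "dz": 0, "wx": 0, "wy": 0, "wz": 0, "jaw": 87},
  {"dx": -17, "dy": 24, "dz": 0, "wx": 0, "wy": 0, "wz": 0, "jaw": 87},
  {"dx": 0, "dy": 0, "dz": 0, "wx": 0, "wy": 0, "wz": 0, "jaw": 87},
], force=12)

```text
t: 1.3
eef_pos: [0.4859, 0.267, 0.2658]
tool_rot: [-3.141, 0.001, -1.568]
force: [0.6, -0.8, -1.1]
opening: 0.0871
finger_force: 0.0
```

Run:
```python
from h import *
snap('wrist','w1.png'); snap('scene','s1.png'); snap('side','d1.png')
s=bot.get_state();print(s['eef_pos'],s['tool_rot'],s['t'])
a=cv2.imread('pics/w1.png');b=cv2.imread('pics/s1.png')
cv2.imwrite('pics/c2.png',np.hstack([cv2.resize(a,(400,300)),cv2.resize(b[140:365,170:470],(400,300))]))
```

```text
[0.48780602 0.2641983  0.26567153] [-3.14148474e+00  3.09382690e-06 -1.56960698e+00] 1.45
```

View pics/c2.png

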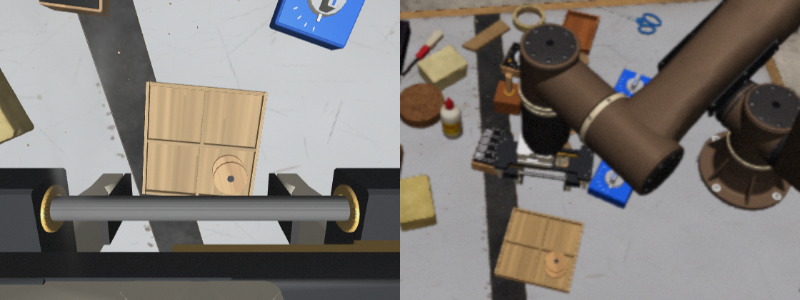

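The tray is seen from above with a single bobbin at wrist (322,250); tray corners are at about (206,115) and (372,130).

Run:
```python
from h import *
c=load('w1.png'); a=cv2.imread('pics/w1.png')
# tray mask: wood hue
h=cv2.cvtColor(a,cv2.COLOR_BGR2HSV); m=cv2.inRange(h,(8,60,60),(28,255,255)); m[275:]=0
n,l,s,_=cv2.connectedComponentsWithStats(m); i=1+np.argmax(s[1:,4]); 
cs,_=cv2.findContours((l==i).astype('uint8'),0,2); print(s[i]); ap=cv2.approxPolyDP(cs[0],8,True)[:,0]; print([(tuple(p),ray(c,*p,.016)) for p in ap])
g=cv2.cvtColor(a,cv2.COLOR_BGR2GRAY)[225:280,290:360]
y,x=np.unravel_index(np.argmin(cv2.GaussianBlur(g,(5,5),0)[5:-10,10:-10]),g[5:-10,10:-10].shape); print('hole',x+300,y+230,ray(c,x+300,y+230,.045))
cc=load('scene0.png');b=cv2.imread('pics/scene0.png')
h=cv2.cvtColor(b,cv2.COLOR_BGR2HSV); m=cv2.inRange(h,(8,60,60),(28,255,255))
for f in('scene0.png','side0.png'):
    cc=load(f);b=cv2.imread('pics/'+f);h=cv2.cvtColor(b,cv2.COLOR_BGR2HSV); m=cv2.inRange(h,(8,60,60),(28,255,255))
    n,l,s,_=cv2.connectedComponentsWithStats(m); i=l[320,275] if 'scene' in f else l[330,300]
    cs,_=cv2.findContours((l==i).astype('uint8'),0,2); ap=cv2.approxPolyDP(max(cs,key=cv2.contourArea),8,True)[:,0]; print(f,[(tuple(p),ray(cc,*p,.016)) for p in ap])
```

```text
[  199   114   175   160 24690]
[((np.int32(205), np.int32(114)), array([0.561 , 0.2074, 0.016 ])), ((np.int32(199), np.int32(271)), array([0.5765, 0.3803, 0.016 ])), ((np.int32(351), np.int32(273)), array([0.4042, 0.3825, 0.016 ])), ((np.int32(373), np.int32(130)), array([0.39  , 0.2229, 0.016 ]))]
hole 323 249 [0.4405 0.3416 0.045 ]
scene0.png [((np.int32(255), np.int32(295)), array([0.5611, 0.2098, 0.016 ])), ((np.int32(240), np.int32(346)), array([0.5763, 0.3879, 0.016 ])), ((np.int32(295), np.int32(359)), array([0.4062, 0.4016, 0.016 ])), ((np.int32(307), np.int32(307)), array([0.3898, 0.2253, 0.016 ]))]
side0.png [((np.int32(270), np.int32(307)), array([0.5625, 0.2086, 0.016 ])), ((np.int32(261), np.int32(377)), array([0.5755, 0.3914, 0.016 ])), ((np.int32(345), np.int32(384)), array([0.4073, 0.4066, 0.016 ])), ((np.int32(344), np.int32(313)), array([0.3904, 0.227 , 0.016 ]))]
```

carry_out([
  {"dx": -16, "dy": 26, "dz": -20, "wx": 0, "wy": 0, "wz": 0, "jaw": 87},
  {"dx": -16, "dy": 26, "dz": -30, "wx": 0, "wy": 0, "wz": 0, "jaw": 87},
  {"dx": -15, "dy": 25, "dz": -30, "wx": 0, "wy": 0, "wz": 0, "jaw": 87},
  {"dx": 0, "dy": 0, "dz": -38, "wx": 0, "wy": 0, "wz": 0, "jaw": 87},
  {"dx": 0, "dy": 0, "dz": -38, "wx": 0, "wy": 0, "wz": 0, "jaw": 87},
  {"dx": 0, "dy": 0, "dz": -35, "wx": 0, "wy": 0, "wz": 0, "jaw": 87},
  {"dx": 0, "dy": 0, "dz": -35, "wx": 0, "wy": 0, "wz": 0, "jaw": 87},
  {"dx": 0, "dy": 0, "dz": 0, "wx": 0, "wy": 0, "wz": 0, "jaw": 87},
  {"dx": 0, "dy": 0, "dz": 0, "wx": 0, "wy": 0, "wz": 0, "jaw": 40},
  {"dx": 0, "dy": 0, "dz": 0, "wx": 0, "wy": 0, "wz": 0, "jaw": 40},
  {"dx": 0, "dy": 0, "dz": 0, "wx": 0, "wy": 0, "wz": 0, "jaw": 40},
  {"dx": 0, "dy": 0, "dz": 0, "wx": 0, "wy": 0, "wz": 0, "jaw": 40},
], force=15)

```text
t: 2.45
eef_pos: [0.4421, 0.3406, 0.0424]
tool_rot: [-3.14, 0.002, -1.571]
force: [0.1, -0.8, -0.7]
opening: 0.0661
finger_force: 0.0
```

carry_out([
  {"dx": 0, "dy": 0, "dz": -2, "wx": 0, "wy": 0, "wz": 0, "jaw": 40},
  {"dx": 0, "dy": 0, "dz": 0, "wx": 0, "wy": 0, "wz": 0, "jaw": 40},
  {"dx": 0, "dy": 0, "dz": 0, "wx": 0, "wy": 0, "wz": 0, "jaw": 40},
  {"dx": 0, "dy": 0, "dz": 0, "wx": 0, "wy": 0, "wz": 0, "jaw": 40},
  {"dx": 0, "dy": 0, "dz": 0, "wx": 0, "wy": 0, "wz": 0, "jaw": 40},
  {"dx": 0, "dy": 0, "dz": 0, "wx": 0, "wy": 0, "wz": 0, "jaw": 40},
])

```text
t: 2.95
eef_pos: [0.4415, 0.3403, 0.039]
tool_rot: [-3.141, 0.0, -1.57]
force: [-1.4, -0.8, 6.7]
opening: 0.049
finger_force: 15.0
```

carry_out([
  {"dx": 0, "dy": 0, "dz": 38, "wx": 0, "wy": 0, "wz": 0, "jaw": 40},
  {"dx": 0, "dy": 0, "dz": 38, "wx": 0, "wy": 0, "wz": 0, "jaw": 40},
  {"dx": 0, "dy": 0, "dz": 38, "wx": 0, "wy": 0, "wz": 0, "jaw": 40},
  {"dx": 1, "dy": -20, "dz": 34, "wx": 0, "wy": 0, "wz": 0, "jaw": 40},
  {"dx": 2, "dy": -38, "dz": 10, "wx": 0, "wy": 0, "wz": 0, "jaw": 40},
  {"dx": 2, "dy": -38, "dz": 0, "wx": 0, "wy": 0, "wz": 0, "jaw": 40},
  {"dx": 2, "dy": -38, "dz": 0, "wx": 0, "wy": 0, "wz": 0, "jaw": 40},
  {"dx": 2, "dy": -38, "dz": 0, "wx": 0, "wy": 0, "wz": 0, "jaw": 40},
  {"dx": 2, "dy": -38, "dz": 0, "wx": 0, "wy": 0, "wz": 0, "jaw": 40},
  {"dx": 2, "dy": -38, "dz": 0, "wx": 0, "wy": 0, "wz": 0, "jaw": 40},
  {"dx": 2, "dy": -38, "dz": 0, "wx": 0, "wy": 0, "wz": 0, "jaw": 40},
])

```text
t: 3.87
eef_pos: [0.4559, 0.0525, 0.1966]
tool_rot: [-3.141, 0.0, -1.57]
force: [0.7, -0.3, -0.8]
opening: 0.0488
finger_force: 15.0
```

carry_out([
  {"dx": 2, "dy": -38, "dz": 0, "wx": 0, "wy": 0, "wz": 0, "jaw": 40},
  {"dx": 2, "dy": -38, "dz": 0, "wx": 0, "wy": 0, "wz": 0, "jaw": 40},
  {"dx": 2, "dy": -38, "dz": 0, "wx": 0, "wy": 0, "wz": 0, "jaw": 40},
  {"dx": 2, "dy": -38, "dz": 0, "wx": 0, "wy": 0, "wz": 0, "jaw": 40},
  {"dx": 2, "dy": -38, "dz": 0, "wx": 0, "wy": 0, "wz": 0, "jaw": 40},
  {"dx": 2, "dy": -38, "dz": 0, "wx": 0, "wy": 0, "wz": 0, "jaw": 40},
  {"dx": 2, "dy": -38, "dz": 0, "wx": 0, "wy": 0, "wz": 0, "jaw": 40},
  {"dx": 2, "dy": -38, "dz": 0, "wx": 0, "wy": 0, "wz": 0, "jaw": 40},
  {"dx": 0, "dy": -20, "dz": 0, "wx": 0, "wy": 0, "wz": 0, "jaw": 40},
  {"dx": 0, "dy": 0, "dz": 0, "wx": 0, "wy": 0, "wz": 0, "jaw": 40},
])

```text
t: 4.7
eef_pos: [0.4721, -0.2732, 0.1958]
tool_rot: [3.14, -0.0, -1.574]
force: [0.2, 0.7, -0.2]
opening: 0.0491
finger_force: 15.0
```

Run:
```python
from h import *
snap('wrist','w2.png'); snap('side','d2.png')
s=bot.get_state();print(s['eef_pos'],s['tool_rot'],s['t'],s['opening'])
a=cv2.imread('pics/w2.png');b=cv2.imread('pics/side0.png')
cv2.imwrite('pics/c3.png',np.hstack([cv2.resize(a,(400,300)),cv2.resize(b[140:290,220:420],(400,300))]))
```

```text
[ 0.47188293 -0.27053369  0.19585781] [ 3.14047518e+00  4.30475917e-04 -1.57313879e+00] 4.8 0.04876369194351429
```

View pics/c3.png

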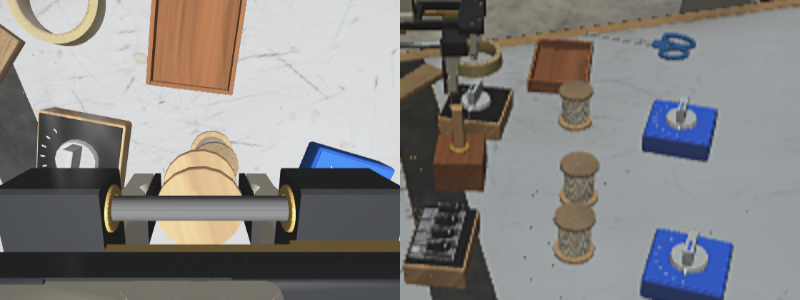

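Wrist view: bobbin held upright, near edge of the empties box at pixels (207,111)–(329,130), and the true black dial at (105,205) with its pointer seen.

Run:
```python
from h import *
c=load('w2.png')
p=ray(c,207,111,.024);q=ray(c,329,130,.024);print(p,q)
d=(p-q);d/=np.linalg.norm(d);n=np.array([d[1],-d[0],0]);print('box centre',(p+q)/2+.07*n, np.linalg.norm(p-q))
c=load('side0.png')
print([ray(c,220+u/2,140+v/2,.024) for u,v in((540,40),(593,42),(583,93),(527,88))])
```

```text
[ 0.5296 -0.338   0.024 ] [ 0.4308 -0.3225  0.024 ]
box centre [ 0.46935092 -0.39940416  0.024     ] 0.10000844964301761
[array([-0.1892, -0.4452,  0.024 ]), array([-0.2776, -0.4369,  0.024 ]), array([-0.1963, -0.2789,  0.024 ]), array([-0.1131, -0.2944,  0.024 ])]
```

carry_out([
  {"dx": -1, "dy": -33, "dz": 0, "wx": 0, "wy": 0, "wz": 0, "jaw": 40},
  {"dx": -1, "dy": -33, "dz": -10, "wx": 0, "wy": 0, "wz": 0, "jaw": 40},
  {"dx": -1, "dy": -33, "dz": -20, "wx": 0, "wy": 0, "wz": 0, "jaw": 40},
  {"dx": 0, "dy": -30, "dz": -25, "wx": 0, "wy": 0, "wz": 0, "jaw": 40},
  {"dx": 0, "dy": 0, "dz": -35, "wx": 0, "wy": 0, "wz": 0, "jaw": 40},
  {"dx": 0, "dy": 0, "dz": -35, "wx": 0, "wy": 0, "wz": 0, "jaw": 40},
  {"dx": 0, "dy": 0, "dz": -22, "wx": 0, "wy": 0, "wz": 0, "jaw": 40},
  {"dx": 0, "dy": 0, "dz": 0, "wx": 0, "wy": 0, "wz": 0, "jaw": 40},
  {"dx": 0, "dy": 0, "dz": 0, "wx": 0, "wy": 0, "wz": 0, "jaw": 87},
  {"dx": 0, "dy": 0, "dz": 0, "wx": 0, "wy": 0, "wz": 0, "jaw": 87},
  {"dx": 0, "dy": 0, "dz": 0, "wx": 0, "wy": 0, "wz": 0, "jaw": 87},
  {"dx": 0, "dy": 0, "dz": 0, "wx": 0, "wy": 0, "wz": 0, "jaw": 87},
])

```text
t: 5.8
eef_pos: [0.4708, -0.399, 0.0517]
tool_rot: [-3.138, -0.001, -1.57]
force: [0.7, 0.7, -0.1]
opening: 0.0703
finger_force: 0.0
```

carry_out([
  {"dx": 0, "dy": 0, "dz": 20, "wx": 0, "wy": 0, "wz": 0, "jaw": 87},
  {"dx": 0, "dy": 0, "dz": 35, "wx": 0, "wy": 0, "wz": 0, "jaw": 87},
  {"dx": 0, "dy": 0, "dz": 40, "wx": 0, "wy": 0, "wz": 0, "jaw": 87},
  {"dx": 0, "dy": 15, "dz": 40, "wx": 0, "wy": 0, "wz": 0, "jaw": 87},
  {"dx": 0, "dy": 30, "dz": 30, "wx": 0, "wy": 0, "wz": 0, "jaw": 87},
  {"dx": 0, "dy": 30, "dz": 20, "wx": 0, "wy": 0, "wz": 0, "jaw": 87},
  {"dx": 0, "dy": 0, "dz": 0, "wx": 0, "wy": 0, "wz": 0, "jaw": 87},
  {"dx": 0, "dy": 0, "dz": 0, "wx": 0, "wy": 0, "wz": 0, "jaw": 87},
])

```text
t: 6.47
eef_pos: [0.4705, -0.3238, 0.2364]
tool_rot: [-3.136, -0.002, -1.569]
force: [-0.5, -0.0, -0.5]
opening: 0.0871
finger_force: 0.0
```

Run:
```python
from h import *
snap('wrist','w3.png'); snap('side','d3.png'); snap('scene','s3.png')
s=bot.get_state();print(s['eef_pos'],s['tool_rot'],s['t'],s['opening'])
a=cv2.imread('pics/w3.png');b=cv2.imread('pics/d3.png')
cv2.imwrite('pics/c4.png',np.hstack([cv2.resize(a,(400,300)),cv2.resize(b[140:290,220:420],(400,300))]))
```

```text
[ 0.46909326 -0.32485804  0.23266752] [ 3.14123713e+00  2.28557422e-04 -1.57095048e+00] 6.6167 0.08742451510217633
```

View pics/c4.png

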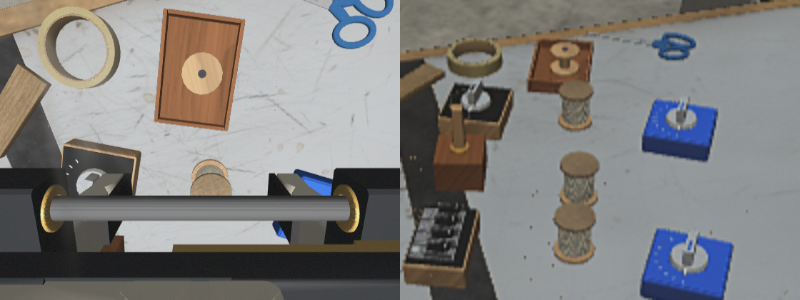

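The bobbin stands in the empties box at (282,102). Spool tops in the side view are unobstructed at (307,185), (308,221), (307,247). Grasping the farthest spool at (0.456,-0.246).

carry_out([
  {"dx": -5, "dy": 30, "dz": 0, "wx": 0, "wy": 0, "wz": 0, "jaw": 87},
  {"dx": -5, "dy": 30, "dz": -10, "wx": 0, "wy": 0, "wz": 0, "jaw": 87},
  {"dx": -3, "dy": 19, "dz": -30, "wx": 0, "wy": 0, "wz": 0, "jaw": 87},
  {"dx": 0, "dy": 0, "dz": -38, "wx": 0, "wy": 0, "wz": 0, "jaw": 87},
  {"dx": 0, "dy": 0, "dz": -38, "wx": 0, "wy": 0, "wz": 0, "jaw": 87},
  {"dx": 0, "dy": 0, "dz": -38, "wx": 0, "wy": 0, "wz": 0, "jaw": 87},
  {"dx": 0, "dy": 0, "dz": -34, "wx": 0, "wy": 0, "wz": 0, "jaw": 87},
  {"dx": 0, "dy": 0, "dz": 0, "wx": 0, "wy": 0, "wz": 0, "jaw": 40},
  {"dx": 0, "dy": 0, "dz": 0, "wx": 0, "wy": 0, "wz": 0, "jaw": 40},
  {"dx": 0, "dy": 0, "dz": 0, "wx": 0, "wy": 0, "wz": 0, "jaw": 40},
  {"dx": 0, "dy": 0, "dz": 0, "wx": 0, "wy": 0, "wz": 0, "jaw": 40},
  {"dx": 0, "dy": 0, "dz": 0, "wx": 0, "wy": 0, "wz": 0, "jaw": 40},
])

```text
t: 7.62
eef_pos: [0.4578, -0.2461, 0.047]
tool_rot: [-3.138, -0.001, -1.571]
force: [-0.6, 0.1, -0.6]
opening: 0.0591
finger_force: 0.0
```

carry_out([
  {"dx": 0, "dy": 0, "dz": 0, "wx": 0, "wy": 0, "wz": 0, "jaw": 40},
  {"dx": 0, "dy": 0, "dz": 0, "wx": 0, "wy": 0, "wz": 0, "jaw": 40},
  {"dx": 0, "dy": 0, "dz": 0, "wx": 0, "wy": 0, "wz": 0, "jaw": 40},
  {"dx": 0, "dy": 0, "dz": 0, "wx": 0, "wy": 0, "wz": 0, "jaw": 40},
])

```text
t: 7.95
eef_pos: [0.4575, -0.246, 0.0466]
tool_rot: [-3.139, -0.001, -1.57]
force: [-1.3, 0.3, 9.3]
opening: 0.0532
finger_force: 15.0
```

carry_out([
  {"dx": 0, "dy": 0, "dz": 38, "wx": 0, "wy": 0, "wz": 0, "jaw": 40},
  {"dx": 0, "dy": 0, "dz": 38, "wx": 0, "wy": 0, "wz": 0, "jaw": 40},
  {"dx": 0, "dy": 10, "dz": 37, "wx": 0, "wy": 0, "wz": 0, "jaw": 40},
  {"dx": 3, "dy": 37, "dz": 0, "wx": 0, "wy": 0, "wz": 0, "jaw": 40},
  {"dx": 3, "dy": 37, "dz": 0, "wx": 0, "wy": 0, "wz": 0, "jaw": 40},
  {"dx": 3, "dy": 37, "dz": 0, "wx": 0, "wy": 0, "wz": 0, "jaw": 40},
  {"dx": 3, "dy": 37, "dz": 0, "wx": 0, "wy": 0, "wz": 0, "jaw": 40},
  {"dx": 3, "dy": 37, "dz": 0, "wx": 0, "wy": 0, "wz": 0, "jaw": 40},
  {"dx": 3, "dy": 37, "dz": 0, "wx": 0, "wy": 0, "wz": 0, "jaw": 40},
  {"dx": 3, "dy": 37, "dz": 0, "wx": 0, "wy": 0, "wz": 0, "jaw": 40},
  {"dx": 5, "dy": 37, "dz": 0, "wx": 0, "wy": 0, "wz": 0, "jaw": 40},
  {"dx": 5, "dy": 37, "dz": 0, "wx": 0, "wy": 0, "wz": 0, "jaw": 40},
])

```text
t: 8.95
eef_pos: [0.4871, 0.0993, 0.1588]
tool_rot: [-3.14, 0.001, -1.57]
force: [1.0, -0.5, -0.6]
opening: 0.0531
finger_force: 15.0
```

carry_out([
  {"dx": 6, "dy": 37, "dz": 0, "wx": 0, "wy": 0, "wz": 0, "jaw": 40},
  {"dx": 6, "dy": 37, "dz": 0, "wx": 0, "wy": 0, "wz": 0, "jaw": 40},
  {"dx": 6, "dy": 37, "dz": 0, "wx": 0, "wy": 0, "wz": 0, "jaw": 40},
  {"dx": 6, "dy": 37, "dz": 0, "wx": 0, "wy": 0, "wz": 0, "jaw": 40},
  {"dx": 6, "dy": 37, "dz": 0, "wx": 0, "wy": 0, "wz": 0, "jaw": 40},
  {"dx": 6, "dy": 37, "dz": 0, "wx": 0, "wy": 0, "wz": 0, "jaw": 40},
  {"dx": 5, "dy": 25, "dz": 0, "wx": 0, "wy": 0, "wz": 0, "jaw": 40},
  {"dx": 0, "dy": 0, "dz": 0, "wx": 0, "wy": 0, "wz": 0, "jaw": 40},
  {"dx": 0, "dy": 0, "dz": 0, "wx": 0, "wy": 0, "wz": 0, "jaw": 40},
])

```text
t: 9.7
eef_pos: [0.5281, 0.3456, 0.1577]
tool_rot: [3.141, -0.0, -1.569]
force: [-1.0, -0.2, -0.5]
opening: 0.053
finger_force: 15.0
```

Lower to TCP ≈0.053, release, rise.

carry_out([
  {"dx": 0, "dy": -1, "dz": -35, "wx": 0, "wy": 0, "wz": 0, "jaw": 40},
  {"dx": 0, "dy": 0, "dz": -35, "wx": 0, "wy": 0, "wz": 0, "jaw": 40},
  {"dx": 0, "dy": 0, "dz": -25, "wx": 0, "wy": 0, "wz": 0, "jaw": 40},
  {"dx": 0, "dy": 0, "dz": -9, "wx": 0, "wy": 0, "wz": 0, "jaw": 40},
  {"dx": 0, "dy": 0, "dz": -2, "wx": 0, "wy": 0, "wz": 0, "jaw": 40},
  {"dx": 0, "dy": 0, "dz": 0, "wx": 0, "wy": 0, "wz": 0, "jaw": 40},
  {"dx": 0, "dy": 0, "dz": 0, "wx": 0, "wy": 0, "wz": 0, "jaw": 40},
])

```text
t: 10.28
eef_pos: [0.5292, 0.3434, 0.0533]
tool_rot: [-3.14, 0.001, -1.571]
force: [0.1, 0.8, 0.0]
opening: 0.0535
finger_force: 15.0
```

carry_out([
  {"dx": 0, "dy": 0, "dz": 0, "wx": 0, "wy": 0, "wz": 0, "jaw": 87},
  {"dx": 0, "dy": 0, "dz": 0, "wx": 0, "wy": 0, "wz": 0, "jaw": 87},
  {"dx": 0, "dy": 0, "dz": 0, "wx": 0, "wy": 0, "wz": 0, "jaw": 87},
  {"dx": 0, "dy": 0, "dz": 0, "wx": 0, "wy": 0, "wz": 0, "jaw": 87},
  {"dx": 0, "dy": 0, "dz": 38, "wx": 0, "wy": 0, "wz": 0, "jaw": 87},
  {"dx": 0, "dy": 0, "dz": 38, "wx": 0, "wy": 0, "wz": 0, "jaw": 87},
  {"dx": 0, "dy": 0, "dz": 38, "wx": 0, "wy": 0, "wz": 0, "jaw": 87},
  {"dx": -6, "dy": -30, "dz": 25, "wx": 0, "wy": 0, "wz": 0, "jaw": 87},
  {"dx": -10, "dy": -37, "dz": 10, "wx": 0, "wy": 0, "wz": 0, "jaw": 87},
  {"dx": -10, "dy": -37, "dz": 0, "wx": 0, "wy": 0, "wz": 0, "jaw": 87},
  {"dx": -10, "dy": -37, "dz": 0, "wx": 0, "wy": 0, "wz": 0, "jaw": 87},
  {"dx": 0, "dy": 0, "dz": 0, "wx": 0, "wy": 0, "wz": 0, "jaw": 87},
])

```text
t: 11.28
eef_pos: [0.4899, 0.1974, 0.2018]
tool_rot: [3.141, 0.0, -1.573]
force: [-0.6, -0.1, -1.5]
opening: 0.087
finger_force: 0.0
```

Run:
```python
from h import *
snap('wrist','w4.png'); snap('side','d4.png'); snap('scene','s4.png')
s=bot.get_state();print(s['eef_pos'],s['tool_rot'],s['t'],s['opening'])
a=cv2.imread('pics/w4.png');b=cv2.imread('pics/s4.png');d=cv2.imread('pics/d4.png')
cv2.imwrite('pics/c5.png',np.vstack([np.hstack([cv2.resize(a,(400,300)),cv2.resize(b[140:365,170:470],(400,300))]),np.hstack([cv2.resize(d[140:365,170:470],(400,300)),np.zeros((300,400,3),np.uint8)])]))
```

```text
[0.49272371 0.20213301 0.20172081] [-3.14034199e+00  1.05429999e-03 -1.57146937e+00] 11.4333 0.08655028269162458
```

View pics/c5.png

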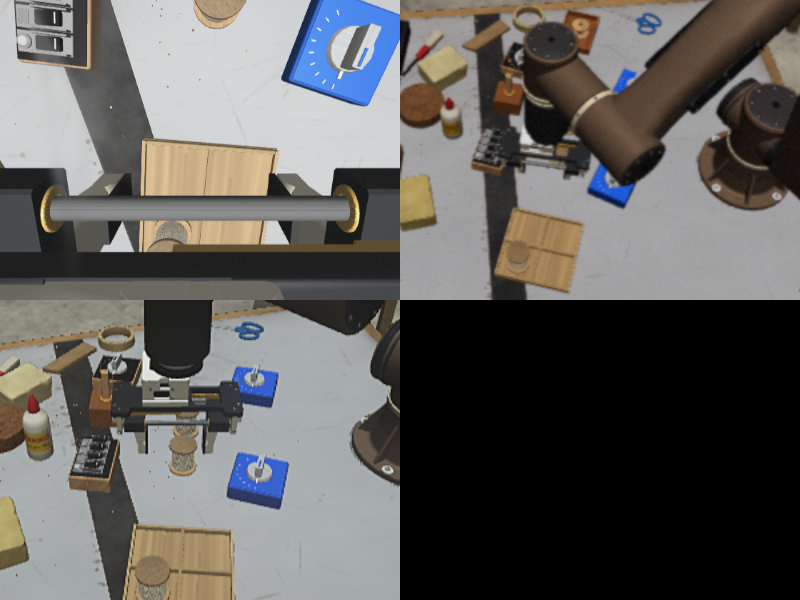

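One spool stands in the left/far cell; the tray and the other two spools are as before. Checking clearance of the blue box near the next spool.

Run:
```python
from h import *
c=load('w4.png');a=cv2.imread('pics/w4.png');h=cv2.cvtColor(a,cv2.COLOR_BGR2HSV)
m=cv2.inRange(h,(105,150,80),(125,255,255));cs,_=cv2.findContours(m,0,2);k=max(cs,key=cv2.contourArea)
print([ray(c,*p,.038) for p in cv2.approxPolyDP(k,10,True)[:,0]])
print('C foot proj',proj(c,(.4726,.0465,.003)),proj(c,(.4726,.0465+.027,.003)))
print(ray(c,220*1.4,28*1.4,.003))
```

```text
[array([0.3702, 0.0543, 0.038 ]), array([0.3963, 0.1299, 0.038 ]), array([0.3011, 0.1614, 0.038 ]), array([0.2775, 0.0915, 0.038 ]), array([0.2819, 0.0686, 0.038 ]), array([0.3248, 0.0545, 0.038 ])]
C foot proj (np.float64(299.43988117501726), np.float64(1.224019525677221)) (np.float64(299.093247216232), np.float64(37.04059419319452))
[0.4651 0.0752 0.003 ]
```

carry_out([
  {"dx": -5, "dy": -39, "dz": 0, "wx": 0, "wy": 0, "wz": 0, "jaw": 87},
  {"dx": -5, "dy": -39, "dz": 0, "wx": 0, "wy": 0, "wz": 0, "jaw": 87},
  {"dx": -5, "dy": -39, "dz": 0, "wx": 0, "wy": 0, "wz": 0, "jaw": 87},
  {"dx": -5, "dy": -39, "dz": 0, "wx": 0, "wy": 0, "wz": 0, "jaw": 87},
  {"dx": 0, "dy": 0, "dz": -20, "wx": 0, "wy": 0, "wz": 0, "jaw": 87},
  {"dx": 0, "dy": 0, "dz": 0, "wx": 0, "wy": 0, "wz": 0, "jaw": 87},
  {"dx": 0, "dy": 0, "dz": 0, "wx": 0, "wy": 0, "wz": 0, "jaw": 87},
])

```text
t: 12.02
eef_pos: [0.4726, 0.0465, 0.1805]
tool_rot: [3.14, -0.001, -1.571]
force: [0.9, -0.3, -0.1]
opening: 0.0866
finger_force: 0.0
```

carry_out([
  {"dx": -3, "dy": 1, "dz": -35, "wx": 0, "wy": 0, "wz": 0, "jaw": 87},
  {"dx": 0, "dy": 0, "dz": -38, "wx": 0, "wy": 0, "wz": 0, "jaw": 87},
  {"dx": 0, "dy": 0, "dz": -38, "wx": 0, "wy": 0, "wz": 0, "jaw": 87},
  {"dx": 0, "dy": 0, "dz": -22, "wx": 0, "wy": 0, "wz": 0, "jaw": 87},
  {"dx": 0, "dy": 0, "dz": 0, "wx": 0, "wy": 0, "wz": 0, "jaw": 40},
  {"dx": 0, "dy": 0, "dz": 0, "wx": 0, "wy": 0, "wz": 0, "jaw": 40},
  {"dx": 0, "dy": 0, "dz": 0, "wx": 0, "wy": 0, "wz": 0, "jaw": 40},
  {"dx": 0, "dy": 0, "dz": 0, "wx": 0, "wy": 0, "wz": 0, "jaw": 40},
  {"dx": 0, "dy": 0, "dz": 0, "wx": 0, "wy": 0, "wz": 0, "jaw": 40},
  {"dx": 0, "dy": 0, "dz": 0, "wx": 0, "wy": 0, "wz": 0, "jaw": 40},
  {"dx": 0, "dy": 0, "dz": 0, "wx": 0, "wy": 0, "wz": 0, "jaw": 40},
  {"dx": 0, "dy": 0, "dz": 0, "wx": 0, "wy": 0, "wz": 0, "jaw": 40},
])

```text
t: 13.02
eef_pos: [0.4703, 0.0477, 0.0492]
tool_rot: [-3.139, 0.001, -1.57]
force: [-3.0, 1.4, 8.7]
opening: 0.0527
finger_force: 15.0
```

carry_out([
  {"dx": 0, "dy": 0, "dz": 0, "wx": 0, "wy": 0, "wz": 0, "jaw": 40},
  {"dx": 0, "dy": 0, "dz": 38, "wx": 0, "wy": 0, "wz": 0, "jaw": 40},
  {"dx": 0, "dy": 0, "dz": 38, "wx": 0, "wy": 0, "wz": 0, "jaw": 40},
  {"dx": 0, "dy": 0, "dz": 36, "wx": 0, "wy": 0, "wz": 0, "jaw": 40},
  {"dx": 8, "dy": 35, "dz": 0, "wx": 0, "wy": 0, "wz": 0, "jaw": 40},
  {"dx": 8, "dy": 35, "dz": 0, "wx": 0, "wy": 0, "wz": 0, "jaw": 40},
  {"dx": 9, "dy": 36, "dz": 0, "wx": 0, "wy": 0, "wz": 0, "jaw": 40},
  {"dx": 9, "dy": 36, "dz": 0, "wx": 0, "wy": 0, "wz": 0, "jaw": 40},
  {"dx": 9, "dy": 35, "dz": 0, "wx": 0, "wy": 0, "wz": 0, "jaw": 40},
  {"dx": 9, "dy": 34, "dz": 0, "wx": 0, "wy": 0, "wz": 0, "jaw": 40},
  {"dx": 0, "dy": 0, "dz": 0, "wx": 0, "wy": 0, "wz": 0, "jaw": 40},
  {"dx": 0, "dy": 0, "dz": 0, "wx": 0, "wy": 0, "wz": 0, "jaw": 40},
])

```text
t: 14.02
eef_pos: [0.5215, 0.2598, 0.1597]
tool_rot: [3.141, -0.0, -1.569]
force: [-0.2, -0.4, -1.0]
opening: 0.0532
finger_force: 15.0
```

carry_out([
  {"dx": 0, "dy": -1, "dz": -35, "wx": 0, "wy": 0, "wz": 0, "jaw": 40},
  {"dx": 0, "dy": 0, "dz": -35, "wx": 0, "wy": 0, "wz": 0, "jaw": 40},
  {"dx": 0, "dy": 0, "dz": -25, "wx": 0, "wy": 0, "wz": 0, "jaw": 40},
  {"dx": 0, "dy": 0, "dz": -9, "wx": 0, "wy": 0, "wz": 0, "jaw": 40},
  {"dx": 0, "dy": 0, "dz": -2, "wx": 0, "wy": 0, "wz": 0, "jaw": 40},
  {"dx": 0, "dy": 0, "dz": 0, "wx": 0, "wy": 0, "wz": 0, "jaw": 40},
  {"dx": 0, "dy": 0, "dz": 0, "wx": 0, "wy": 0, "wz": 0, "jaw": 40},
])

```text
t: 14.6
eef_pos: [0.5221, 0.2573, 0.055]
tool_rot: [-3.14, 0.001, -1.571]
force: [-0.2, 0.1, -0.6]
opening: 0.0532
finger_force: 15.0
```

carry_out([
  {"dx": 0, "dy": 0, "dz": 0, "wx": 0, "wy": 0, "wz": 0, "jaw": 87},
  {"dx": 0, "dy": 0, "dz": 0, "wx": 0, "wy": 0, "wz": 0, "jaw": 87},
  {"dx": 0, "dy": 0, "dz": 0, "wx": 0, "wy": 0, "wz": 0, "jaw": 87},
  {"dx": 0, "dy": 0, "dz": 0, "wx": 0, "wy": 0, "wz": 0, "jaw": 87},
  {"dx": 0, "dy": 0, "dz": 38, "wx": 0, "wy": 0, "wz": 0, "jaw": 87},
  {"dx": 0, "dy": 0, "dz": 38, "wx": 0, "wy": 0, "wz": 0, "jaw": 87},
  {"dx": 0, "dy": 0, "dz": 38, "wx": 0, "wy": 0, "wz": 0, "jaw": 87},
  {"dx": -3, "dy": -20, "dz": 20, "wx": 0, "wy": 0, "wz": -7, "jaw": 87},
  {"dx": -5, "dy": -27, "dz": 20, "wx": 0, "wy": 0, "wz": -7, "jaw": 87},
  {"dx": -5, "dy": -27, "dz": 0, "wx": 0, "wy": 0, "wz": -7, "jaw": 87},
  {"dx": -5, "dy": -27, "dz": 0, "wx": 0, "wy": 0, "wz": -7, "jaw": 87},
  {"dx": -5, "dy": -27, "dz": 0, "wx": 0, "wy": 0, "wz": -7, "jaw": 87},
])

```text
t: 15.6
eef_pos: [0.4981, 0.1283, 0.2087]
tool_rot: [-3.141, 0.002, -2.187]
force: [-0.2, -0.6, 0.3]
opening: 0.0869
finger_force: 0.0
```

carry_out([
  {"dx": -5, "dy": -27, "dz": 0, "wx": 0, "wy": 0, "wz": -7, "jaw": 87},
  {"dx": -5, "dy": -27, "dz": 0, "wx": 0, "wy": 0, "wz": -7, "jaw": 87},
  {"dx": -5, "dy": -27, "dz": 0, "wx": 0, "wy": 0, "wz": -7, "jaw": 87},
  {"dx": -5, "dy": -27, "dz": 0, "wx": 0, "wy": 0, "wz": -7, "jaw": 87},
  {"dx": -5, "dy": -27, "dz": 0, "wx": 0, "wy": 0, "wz": -7, "jaw": 87},
  {"dx": -5, "dy": -27, "dz": 0, "wx": 0, "wy": 0, "wz": -7, "jaw": 87},
  {"dx": -5, "dy": -27, "dz": 0, "wx": 0, "wy": 0, "wz": -7, "jaw": 87},
  {"dx": -5, "dy": -4, "dz": 0, "wx": 0, "wy": 0, "wz": -6, "jaw": 87},
  {"dx": 0, "dy": 0, "dz": 0, "wx": 0, "wy": 0, "wz": 0, "jaw": 87},
  {"dx": 0, "dy": 0, "dz": 0, "wx": 0, "wy": 0, "wz": 0, "jaw": 87},
])

```text
t: 16.43
eef_pos: [0.4585, -0.0639, 0.2083]
tool_rot: [3.141, 0.001, -3.139]
force: [-1.0, 0.1, 0.7]
opening: 0.0871
finger_force: 0.0
```

Run:
```python
from h import *
snap('wrist','w5.png'); snap('side','d5.png'); snap('scene','s5.png')
s=bot.get_state();print(s['eef_pos'],s['tool_rot'],s['t'],s['opening'],s['joint_positions'])
print(proj(load('w5.png'),(.461,-.063,.062)))
a=cv2.imread('pics/w5.png');b=cv2.imread('pics/s5.png');d=cv2.imread('pics/d5.png')
cv2.imwrite('pics/c6.png',np.vstack([np.hstack([cv2.resize(a,(400,300)),cv2.resize(b[140:365,170:470],(400,300))]),np.hstack([cv2.resize(d[200:425,170:470],(400,300)),cv2.resize(d[150:300,200:400],(400,300))])]))
```

```text
[ 0.45885671 -0.06304895  0.2080685 ] [ 3.14149952e+00  3.55360399e-04 -3.13801169e+00] 16.5833 0.08707820035310716 [ 2.90418995e-01  3.42896782e-02 -4.92148446e-01  1.29672501e-05
 -1.04399101e+00 -1.85764086e+00]
(np.float64(281.3203581595661), np.float64(199.1696381263803))
```

View pics/c6.png

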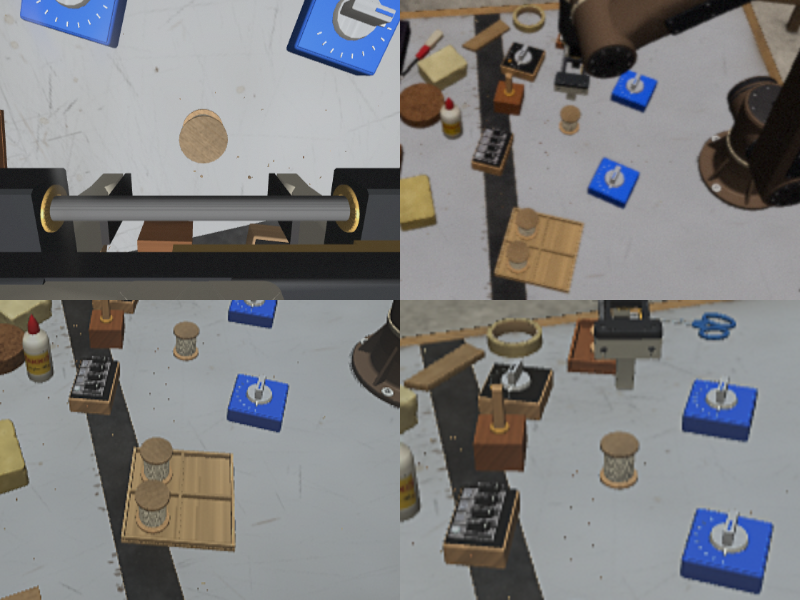

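Both spools stand in the far cells; the last spool's top is at wrist (284,190), about 7 mm nearer than predicted. Correcting and grasping across y.

carry_out([
  {"dx": -4, "dy": 2, "dz": -38, "wx": 0, "wy": 0, "wz": 0, "jaw": 87},
  {"dx": 0, "dy": 0, "dz": -38, "wx": 0, "wy": 0, "wz": 0, "jaw": 87},
  {"dx": 0, "dy": 0, "dz": -38, "wx": 0, "wy": 0, "wz": 0, "jaw": 87},
  {"dx": 0, "dy": 0, "dz": -38, "wx": 0, "wy": 0, "wz": 0, "jaw": 87},
  {"dx": 0, "dy": 0, "dz": -8, "wx": 0, "wy": 0, "wz": 0, "jaw": 87},
  {"dx": 0, "dy": 0, "dz": 0, "wx": 0, "wy": 0, "wz": 0, "jaw": 40},
  {"dx": 0, "dy": 0, "dz": 0, "wx": 0, "wy": 0, "wz": 0, "jaw": 40},
  {"dx": 0, "dy": 0, "dz": 0, "wx": 0, "wy": 0, "wz": 0, "jaw": 40},
  {"dx": 0, "dy": 0, "dz": 0, "wx": 0, "wy": 0, "wz": 0, "jaw": 40},
  {"dx": 0, "dy": 0, "dz": 0, "wx": 0, "wy": 0, "wz": 0, "jaw": 40},
  {"dx": 0, "dy": 0, "dz": 0, "wx": 0, "wy": 0, "wz": 0, "jaw": 40},
  {"dx": 0, "dy": 0, "dz": 0, "wx": 0, "wy": 0, "wz": 0, "jaw": 40},
])

```text
t: 17.58
eef_pos: [0.4556, -0.0614, 0.0492]
tool_rot: [3.141, 0.003, -3.141]
force: [-1.1, 2.5, 6.5]
opening: 0.053
finger_force: 15.0
```

carry_out([
  {"dx": 0, "dy": 0, "dz": 0, "wx": 0, "wy": 0, "wz": 0, "jaw": 40},
  {"dx": 0, "dy": 0, "dz": 0, "wx": 0, "wy": 0, "wz": 0, "jaw": 40},
  {"dx": 0, "dy": 0, "dz": 38, "wx": 0, "wy": 0, "wz": 0, "jaw": 40},
  {"dx": 0, "dy": 0, "dz": 38, "wx": 0, "wy": 0, "wz": 0, "jaw": 40},
  {"dx": 0, "dy": 0, "dz": 36, "wx": 0, "wy": 0, "wz": 0, "jaw": 40},
  {"dx": 0, "dy": 37, "dz": 0, "wx": 0, "wy": 0, "wz": 0, "jaw": 40},
  {"dx": 0, "dy": 37, "dz": 0, "wx": 0, "wy": 0, "wz": 0, "jaw": 40},
  {"dx": 0, "dy": 37, "dz": 0, "wx": 0, "wy": 0, "wz": 0, "jaw": 40},
  {"dx": 0, "dy": 37, "dz": 0, "wx": 0, "wy": 0, "wz": 0, "jaw": 40},
  {"dx": 0, "dy": 37, "dz": 0, "wx": 0, "wy": 0, "wz": 0, "jaw": 40},
  {"dx": 0, "dy": 37, "dz": 0, "wx": 0, "wy": 0, "wz": 0, "jaw": 40},
])

```text
t: 18.5
eef_pos: [0.4539, 0.1618, 0.1604]
tool_rot: [3.141, 0.0, 3.141]
force: [0.3, 0.1, -1.0]
opening: 0.0536
finger_force: 15.0
```

carry_out([
  {"dx": -5, "dy": 37, "dz": 0, "wx": 0, "wy": 0, "wz": 0, "jaw": 40},
  {"dx": -5, "dy": 37, "dz": 0, "wx": 0, "wy": 0, "wz": 0, "jaw": 40},
  {"dx": -7, "dy": 32, "dz": 0, "wx": 0, "wy": 0, "wz": 0, "jaw": 40},
  {"dx": 0, "dy": 0, "dz": 0, "wx": 0, "wy": 0, "wz": 0, "jaw": 40},
  {"dx": 0, "dy": 0, "dz": 0, "wx": 0, "wy": 0, "wz": 0, "jaw": 40},
])

```text
t: 18.92
eef_pos: [0.4368, 0.2676, 0.1598]
tool_rot: [-3.141, -0.0, -3.139]
force: [-0.2, -1.0, -0.9]
opening: 0.0531
finger_force: 15.0
```

carry_out([
  {"dx": 0, "dy": -1, "dz": -35, "wx": 0, "wy": 0, "wz": 0, "jaw": 40},
  {"dx": 0, "dy": 0, "dz": -35, "wx": 0, "wy": 0, "wz": 0, "jaw": 40},
  {"dx": 0, "dy": 0, "dz": -25, "wx": 0, "wy": 0, "wz": 0, "jaw": 40},
  {"dx": 0, "dy": 0, "dz": -9, "wx": 0, "wy": 0, "wz": 0, "jaw": 40},
  {"dx": 0, "dy": 0, "dz": -2, "wx": 0, "wy": 0, "wz": 0, "jaw": 40},
  {"dx": 0, "dy": 0, "dz": 0, "wx": 0, "wy": 0, "wz": 0, "jaw": 40},
  {"dx": 0, "dy": 0, "dz": 0, "wx": 0, "wy": 0, "wz": 0, "jaw": 40},
])

```text
t: 19.5
eef_pos: [0.438, 0.2651, 0.0547]
tool_rot: [3.141, 0.001, 3.141]
force: [0.2, -0.6, -0.4]
opening: 0.0533
finger_force: 15.0
```

carry_out([
  {"dx": 0, "dy": 0, "dz": 0, "wx": 0, "wy": 0, "wz": 0, "jaw": 87},
  {"dx": 0, "dy": 0, "dz": 0, "wx": 0, "wy": 0, "wz": 0, "jaw": 87},
  {"dx": 0, "dy": 0, "dz": 0, "wx": 0, "wy": 0, "wz": 0, "jaw": 87},
  {"dx": 0, "dy": 0, "dz": 0, "wx": 0, "wy": 0, "wz": 0, "jaw": 87},
  {"dx": 0, "dy": 0, "dz": 38, "wx": 0, "wy": 0, "wz": 0, "jaw": 87},
  {"dx": 0, "dy": 0, "dz": 38, "wx": 0, "wy": 0, "wz": 0, "jaw": 87},
  {"dx": 0, "dy": 0, "dz": 38, "wx": 0, "wy": 0, "wz": 0, "jaw": 87},
  {"dx": 10, "dy": -20, "dz": 30, "wx": 0, "wy": 0, "wz": 0, "jaw": 87},
  {"dx": 16, "dy": -35, "dz": 15, "wx": 0, "wy": 0, "wz": 0, "jaw": 87},
  {"dx": 16, "dy": -36, "dz": 15, "wx": 0, "wy": 0, "wz": 0, "jaw": 87},
  {"dx": 16, "dy": -36, "dz": 10, "wx": 0, "wy": 0, "wz": 0, "jaw": 87},
  {"dx": 16, "dy": -36, "dz": 0, "wx": 0, "wy": 0, "wz": 0, "jaw": 87},
])

```text
t: 20.5
eef_pos: [0.5127, 0.1017, 0.2409]
tool_rot: [3.139, 0.005, -3.14]
force: [1.3, 0.5, -1.0]
opening: 0.0875
finger_force: 0.0
```

carry_out([
  {"dx": 18, "dy": -35, "dz": 0, "wx": 0, "wy": 0, "wz": 0, "jaw": 87},
  {"dx": 18, "dy": -35, "dz": 0, "wx": 0, "wy": 0, "wz": 0, "jaw": 87},
  {"dx": 18, "dy": -20, "dz": 0, "wx": 0, "wy": 0, "wz": 0, "jaw": 87},
  {"dx": 18, "dy": 0, "dz": 0, "wx": 0, "wy": 0, "wz": 0, "jaw": 87},
  {"dx": 18, "dy": 0, "dz": 0, "wx": 0, "wy": 0, "wz": 0, "jaw": 87},
  {"dx": 30, "dy": 0, "dz": 0, "wx": 0, "wy": 0, "wz": 0, "jaw": 87},
  {"dx": 25, "dy": 0, "dz": 0, "wx": 0, "wy": 0, "wz": 0, "jaw": 87},
  {"dx": 0, "dy": 0, "dz": 0, "wx": 0, "wy": 0, "wz": 0, "jaw": 87},
  {"dx": 0, "dy": 0, "dz": 0, "wx": 0, "wy": 0, "wz": 0, "jaw": 87},
])

```text
t: 21.25
eef_pos: [0.6568, 0.0125, 0.2366]
tool_rot: [-3.141, -0.002, 3.141]
force: [0.6, -0.6, 0.7]
opening: 0.0873
finger_force: 0.0
```

Run:
```python
from h import *
snap('wrist','w6.png')
s=bot.get_state();print(s['eef_pos'],s['tool_rot'],s['t'],s['opening'],s['joint_positions'])
```

```text
[0.65605987 0.01258122 0.23702259] [-3.14136557e+00 -1.40869177e-03  3.14119987e+00] 21.3 0.08683462391125822 [ 3.15676052e-01  3.33938536e-01 -4.39773355e-02 -2.38754665e-04
 -1.19428996e+00 -1.88677706e+00]
```

carry_out([
  {"dx": -5, "dy": -35, "dz": 0, "wx": 0, "wy": 0, "wz": 0, "jaw": 87},
  {"dx": -5, "dy": -35, "dz": 0, "wx": 0, "wy": 0, "wz": 0, "jaw": 87},
  {"dx": -5, "dy": -35, "dz": 0, "wx": 0, "wy": 0, "wz": 0, "jaw": 87},
  {"dx": -5, "dy": -35, "dz": 0, "wx": 0, "wy": 0, "wz": 0, "jaw": 87},
  {"dx": -5, "dy": -35, "dz": 0, "wx": 0, "wy": 0, "wz": 0, "jaw": 87},
  {"dx": -5, "dy": -35, "dz": 0, "wx": 0, "wy": 0, "wz": 0, "jaw": 87},
  {"dx": -5, "dy": -30, "dz": 0, "wx": 0, "wy": 0, "wz": 0, "jaw": 87},
  {"dx": 0, "dy": 0, "dz": 0, "wx": 0, "wy": 0, "wz": 0, "jaw": 87},
  {"dx": 0, "dy": 0, "dz": 0, "wx": 0, "wy": 0, "wz": 0, "jaw": 87},
])

```text
t: 22.05
eef_pos: [0.62, -0.2286, 0.2383]
tool_rot: [3.141, 0.0, 3.139]
force: [-0.1, -0.5, -0.5]
opening: 0.0868
finger_force: 0.0
```

Run:
```python
from h import *
snap('wrist','w7.png');snap('side','d7.png')
s=bot.get_state();print(s['eef_pos'],s['tool_rot'],s['t'],s['opening'],s['joint_positions'])
a=cv2.imread('pics/w6.png');b=cv2.imread('pics/w7.png')
d=cv2.imread('pics/d7.png')
cv2.imwrite('pics/c7.png',np.vstack([np.hstack([cv2.resize(x,(400,300)) for x in(a,b)]),np.hstack([cv2.resize(d[200:425,170:470],(400,300)),cv2.resize(b[60:270,60:340],(400,300))])]))
```

```text
[ 0.62080746 -0.22679902  0.23823949] [3.14139326e+00 5.10816069e-04 3.14156732e+00] 22.15 0.08689906045344233 [-5.59654969e-02  3.39834353e-01 -3.25391252e-02 -2.44434485e-04
 -1.19792399e+00 -1.51476713e+00]
```

View pics/c7.png

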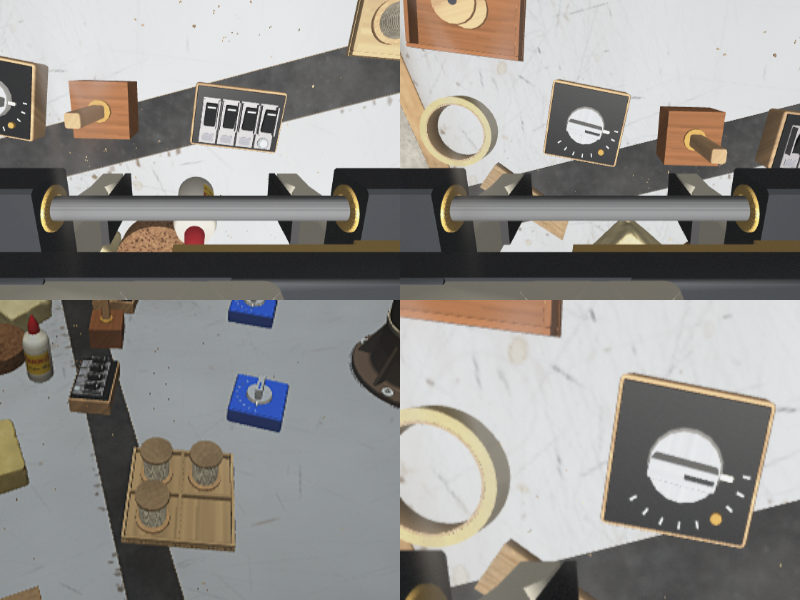

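Wrist views: the lens rocker is the rightmost (+y) module, round lens at (366,200), with flat tabs on the other three. Dial: pin at about (280,213), pointer to the right and slightly down. The tray holds all three spools.

Run:
```python
from h import *
c=load('w7.png');a=cv2.imread('pics/w7.png');h=cv2.cvtColor(a,cv2.COLOR_BGR2HSV)
f=lambda x,y:(60+(x-400)*.7,60+(y-300)*.7)
box=[ray(c,*f(*p),.038) for p in((622,375),(775,404),(745,546),(603,518))];print('box',box,np.mean(box,0))
m=cv2.inRange(h,(12,140,150),(30,255,255));m[:, :250]=0;m[:,310:]=0;m[:195]=0;m[230:]=0
n,l,s,ce=cv2.connectedComponentsWithStats(m);i=1+np.argmax(s[1:,4]);pin=ray(c,*ce[i],.043);print('pin',s[i],ce[i],pin)
m=cv2.inRange(h,(0,0,150),(180,50,255));m[:,:225]=0;m[:,315:]=0;m[:140]=0;m[225:]=0
n,l,s,ce=cv2.connectedComponentsWithStats(m);i=1+np.argmax(s[1:,4]);print('white',s[i])
# box edge center by dark/wood contour
ctr=np.mean(box,0);v=pin-ctr;print('pin ang',np.arctan2(v[1],v[0]),np.hypot(*v[:2]))
pts=[(683,476),(713,484),(733,479),(655,457),(718,471)]
cv2.imwrite('pics/c8.png',np.hstack([cv2.resize(a[140:230,220:320],(400,360),interpolation=cv2.INTER_CUBIC),cv2.resize(cv2.imread('pics/w6.png')[100:220,250:410],(400,360)[:2],interpolation=cv2.INTER_CUBIC)]))
```

```text
box [array([ 0.5572, -0.2854,  0.038 ]), array([ 0.5752, -0.1906,  0.038 ]), array([ 0.669 , -0.2082,  0.038 ]), array([ 0.6491, -0.3024,  0.038 ])] [ 0.612625 -0.24665   0.038   ]
pin [281 209   4   3   4] [282.5 210. ] [ 0.6454 -0.2264  0.043 ]
white [ 233  150   61   52 1921]
pin ang 0.5534404671762794 0.038526135609479435
```

View pics/c8.png

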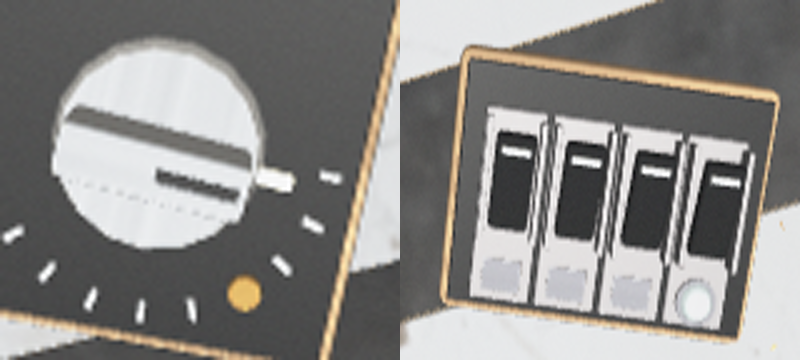

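Left crop: dark pointer line from (259,184) to (279.5,189), brass pin at (281,213.5). Right crop: only the rightmost module has a round lens, at pixel (366,200); the other three have flat tabs, and all rockers are alike (off).

Run:
```python
from h import *
c=load('w7.png')
g=lambda x,y:(220+x/4,140+y/4)
L0,L1=ray(c,*g(157,177),.071),ray(c,*g(238,197),.071);pin=ray(c,*g(244,294),.043);ctr=np.array([.6126,-.2467])
sk=ray(c,*g(160,145),.045);print('line',L0,L1,'pin',pin,'skirt',sk)
d=L1-L0;al=np.arctan2(d[1],d[0]);v=pin[:2]-ctr;be=np.arctan2(v[1],v[0]);print('ptr',al,'pin',be,np.hypot(*v),'turn deg',np.degrees(be-al))
print('line offset from ctr',np.cross(d[:2]/np.linalg.norm(d[:2]),L0[:2]-ctr),'along',(L0[:2]-ctr)@d[:2]/np.linalg.norm(d[:2]),(L1[:2]-ctr)@d[:2]/np.linalg.norm(d[:2]))
v=pin[:2]-sk[:2];print('via skirt',np.arctan2(v[1],v[0]),np.hypot(*v))
# switches
c=load('w6.png');g=lambda x,y:(250+x*.4,100+y/3)
g=lambda x,y:(250+(x-400)*.4,100+y/3)
for n,x,y,z in[('c1',468,50,.04),('c2',778,95,.04),('c3',737,338,.04),('c4',445,300,.04),('lens',694,302,.046),('tab3',631,292,.045),('nearend top mid',726,163,.059),('far end',710,255,.047),('n3',655,152,.059),('white mark',726,183,.058)]: print(n,ray(c,*g(x,y),z))
c=load('w0.png') if 0 else load('w7.png')
f=lambda x,y:(x-400)*1.4
print('stand?',[ray(c,(x-400)*1.4,y*1.4,.05) for x,y in((658,108),(723,110),(725,165),(658,163))],'sty top',ray(c,(712-400)*1.4,157*1.4,.125))
```

```text
line [ 0.6149 -0.2461  0.071 ] [ 0.6192 -0.2292  0.071 ] pin [ 0.6488 -0.2278  0.043 ] skirt [ 0.6131 -0.2467  0.045 ]
ptr 1.321645226128751 pin 0.48117045934578023 0.04083687059508846 turn deg -48.155656923906385
line offset from ctr -0.0020810319986838493 along 0.0011486103867081074 0.018587073621752666
via skirt 0.48689923181126826 0.04039430652950988
c1 [0.5973 0.01   0.04  ]
c2 [0.6104 0.1195 0.04  ]
c3 [0.6849 0.1103 0.04  ]
c4 [0.6725 0.0012 0.04  ]
lens [0.6717 0.0921 0.046 ]
tab3 [0.6688 0.0692 0.045 ]
nearend top mid [0.6279 0.0974 0.059 ]
far end [0.657  0.0968 0.047 ]
n3 [0.6248 0.0732 0.059 ]
white mark [0.6337 0.098  0.058 ]
stand? [array([ 0.5902, -0.1577,  0.05  ]), array([ 0.5929, -0.078 ,  0.05  ]), array([ 0.6641, -0.067 ,  0.05  ]), array([ 0.6611, -0.1539,  0.05  ])] sty top [ 0.6294 -0.1181  0.125 ]<stdin>:7: DeprecationWarning: Arrays of 2-dimensional vectors are deprecated. Use arrays of 3-dimensional vectors instead. (deprecated in NumPy 2.0)
```

Two independent centre estimates of the knob agree (0.613,-0.247) and the pin radius comes out at 40.4 mm (given: 40). The turn needed is about −48°. Rotating the tool +75.7° over the knob.

carry_out([
  {"dx": -4, "dy": -10, "dz": 0, "wx": 0, "wy": 0, "wz": 6.9, "jaw": 40},
  {"dx": -4, "dy": -10, "dz": 0, "wx": 0, "wy": 0, "wz": 6.9, "jaw": 40},
  {"dx": 0, "dy": 0, "dz": -10, "wx": 0, "wy": 0, "wz": 6.9, "jaw": 40},
  {"dx": 0, "dy": 0, "dz": -10, "wx": 0, "wy": 0, "wz": 6.9, "jaw": 40},
  {"dx": 0, "dy": 0, "dz": -10, "wx": 0, "wy": 0, "wz": 6.9, "jaw": 40},
  {"dx": 0, "dy": 0, "dz": -10, "wx": 0, "wy": 0, "wz": 6.9, "jaw": 40},
  {"dx": 0, "dy": 0, "dz": -10, "wx": 0, "wy": 0, "wz": 6.9, "jaw": 40},
  {"dx": 0, "dy": 0, "dz": -10, "wx": 0, "wy": 0, "wz": 6.9, "jaw": 40},
  {"dx": 0, "dy": 0, "dz": -10, "wx": 0, "wy": 0, "wz": 6.9, "jaw": 40},
  {"dx": 0, "dy": 0, "dz": -10, "wx": 0, "wy": 0, "wz": 6.9, "jaw": 40},
  {"dx": 0, "dy": 0, "dz": 0, "wx": 0, "wy": 0, "wz": 6.7, "jaw": 40},
  {"dx": 0, "dy": 0, "dz": 0, "wx": 0, "wy": 0, "wz": 0, "jaw": 40},
], force=30)

```text
t: 23.15
eef_pos: [0.6132, -0.2456, 0.1573]
tool_rot: [3.141, -0.0, -1.813]
force: [-0.2, 0.4, 0.5]
opening: 0.04
finger_force: 0.0
```

carry_out([
  {"dx": 0, "dy": -1, "dz": -35, "wx": 0, "wy": 0, "wz": 0, "jaw": 40},
  {"dx": 0, "dy": 0, "dz": -35, "wx": 0, "wy": 0, "wz": 0, "jaw": 40},
  {"dx": 0, "dy": 0, "dz": -21, "wx": 0, "wy": 0, "wz": 0, "jaw": 40},
  {"dx": 0, "dy": 0, "dz": 0, "wx": 0, "wy": 0, "wz": 0, "jaw": 40},
  {"dx": 0, "dy": 0, "dz": 0, "wx": 0, "wy": 0, "wz": 0, "jaw": 5},
  {"dx": 0, "dy": 0, "dz": 0, "wx": 0, "wy": 0, "wz": 0, "jaw": 5},
  {"dx": 0, "dy": 0, "dz": 0, "wx": 0, "wy": 0, "wz": 0, "jaw": 5},
  {"dx": 0, "dy": 0, "dz": 0, "wx": 0, "wy": 0, "wz": 0, "jaw": 5},
  {"dx": 0, "dy": 0, "dz": 0, "wx": 0, "wy": 0, "wz": 0, "jaw": 5},
  {"dx": 0, "dy": 0, "dz": 0, "wx": 0, "wy": 0, "wz": 0, "jaw": 5},
  {"dx": 0, "dy": 0, "dz": 0, "wx": 0, "wy": 0, "wz": 0, "jaw": 5},
  {"dx": 0, "dy": 0, "dz": 0, "wx": 0, "wy": 0, "wz": 0, "jaw": 5},
])

```text
t: 24.15
eef_pos: [0.6141, -0.2482, 0.0672]
tool_rot: [-3.14, 0.0, -1.82]
force: [2.7, 1.1, 1.4]
opening: 0.0117
finger_force: 29.9
```

Run:
```python
from h import *
s=bot.get_state();print({k:np.round(v,3) for k,v in s.items() if k in('eef_pos','tool_rot','force','torque','opening','finger_force')})
```

```text
{'eef_pos': array([ 0.614, -0.248,  0.067]), 'tool_rot': array([-3.14,  0.  , -1.82]), 'force': array([2.719, 1.065, 1.437]), 'torque': array([ 0.69 , -1.125, -0.046]), 'finger_force': np.float64(29.919), 'opening': np.float64(0.012)}
```

carry_out([
  {"dx": 0, "dy": 0, "dz": 0, "wx": 0, "wy": 0, "wz": -6, "jaw": 5},
  {"dx": 0, "dy": 0, "dz": 0, "wx": 0, "wy": 0, "wz": -6, "jaw": 5},
  {"dx": 0, "dy": 0, "dz": 0, "wx": 0, "wy": 0, "wz": -6, "jaw": 5},
  {"dx": 0, "dy": 0, "dz": 0, "wx": 0, "wy": 0, "wz": -6, "jaw": 5},
  {"dx": 0, "dy": 0, "dz": 0, "wx": 0, "wy": 0, "wz": -6, "jaw": 5},
  {"dx": 0, "dy": 0, "dz": 0, "wx": 0, "wy": 0, "wz": -6, "jaw": 5},
  {"dx": 0, "dy": 0, "dz": 0, "wx": 0, "wy": 0, "wz": -6, "jaw": 5},
  {"dx": 0, "dy": 0, "dz": 0, "wx": 0, "wy": 0, "wz": -6, "jaw": 5},
  {"dx": 0, "dy": 0, "dz": 0, "wx": 0, "wy": 0, "wz": 0, "jaw": 5},
  {"dx": 0, "dy": 0, "dz": 0, "wx": 0, "wy": 0, "wz": 0, "jaw": 5},
  {"dx": 0, "dy": 0, "dz": 0, "wx": 0, "wy": 0, "wz": 0, "jaw": 5},
])

```text
t: 25.07
eef_pos: [0.6136, -0.2478, 0.0672]
tool_rot: [3.142, 0.001, -2.654]
force: [0.1, 5.4, 3.5]
opening: 0.0118
finger_force: 29.9
```

carry_out([
  {"dx": 0, "dy": 0, "dz": 0, "wx": 0, "wy": 0, "wz": 0, "jaw": 50},
  {"dx": 0, "dy": 0, "dz": 0, "wx": 0, "wy": 0, "wz": 0, "jaw": 50},
  {"dx": 0, "dy": 0, "dz": 0, "wx": 0, "wy": 0, "wz": 0, "jaw": 50},
  {"dx": 0, "dy": 0, "dz": 0, "wx": 0, "wy": 0, "wz": 0, "jaw": 50},
  {"dx": 0, "dy": 0, "dz": 36, "wx": 0, "wy": 0, "wz": 0, "jaw": 50},
  {"dx": 0, "dy": 0, "dz": 36, "wx": 0, "wy": 0, "wz": 0, "jaw": 50},
  {"dx": 0, "dy": 0, "dz": 36, "wx": 0, "wy": 0, "wz": 0, "jaw": 50},
  {"dx": 0, "dy": 0, "dz": 36, "wx": 0, "wy": 0, "wz": -7, "jaw": 50},
  {"dx": 10, "dy": 20, "dz": 27, "wx": 0, "wy": 0, "wz": -7, "jaw": 50},
  {"dx": 10, "dy": 20, "dz": 0, "wx": 0, "wy": 0, "wz": -7, "jaw": 50},
  {"dx": 6, "dy": 8, "dz": 0, "wx": 0, "wy": 0, "wz": -6.9, "jaw": 50},
  {"dx": 0, "dy": 0, "dz": 0, "wx": 0, "wy": 0, "wz": 0, "jaw": 50},
])

```text
t: 26.07
eef_pos: [0.6401, -0.1988, 0.2382]
tool_rot: [3.141, 0.001, 3.133]
force: [0.3, -0.7, -0.8]
opening: 0.0499
finger_force: 0.0
```

carry_out([
  {"dx": 0, "dy": 0, "dz": 0, "wx": 0, "wy": 0, "wz": 0, "jaw": 50},
])

```text
t: 26.15
eef_pos: [0.6391, -0.2, 0.2374]
tool_rot: [3.142, -0.001, -3.141]
force: [0.5, 0.7, 0.1]
opening: 0.0501
finger_force: 0.0
```

Run:
```python
from h import *
a,c=snap('wrist','w8.png');d,_=snap('side','d8.png')
s=bot.get_state();print(s['eef_pos'],s['tool_rot'],s['t'],s['opening'],s['joint_positions'])
k=np.array(proj(c,(.613,-.247,.05))).astype(int);q=np.array(proj(c,(.6294,-.113,.125))).astype(int);print(k,q)
k0=k-[50,45];q0=q-[70,60];print(k0,q0)
A=cv2.resize(a[max(k0[1],0):k0[1]+90,k0[0]:k0[0]+100],(400,360),interpolation=cv2.INTER_CUBIC);B=cv2.resize(a[max(q0[1],0):q0[1]+108,q0[0]:q0[0]+120],(400,360),interpolation=cv2.INTER_CUBIC)
cv2.imwrite('pics/c9.png',np.vstack([np.hstack([A,B]),cv2.resize(d[230:395,200:570],(800,240))[:, :800]]))
```

```text
[ 0.63871344 -0.20073789  0.23723082] [-3.14152546e+00 -1.21663630e-03  3.14098656e+00] 26.25 0.04997585293798724 [-1.39167263e-02  3.55227746e-01 -1.23210094e-02  8.93102172e-05
 -1.20446321e+00 -1.55751770e+00]
[226 156] [406 194]
[176 111] [336 134]
```

View pics/c9.png

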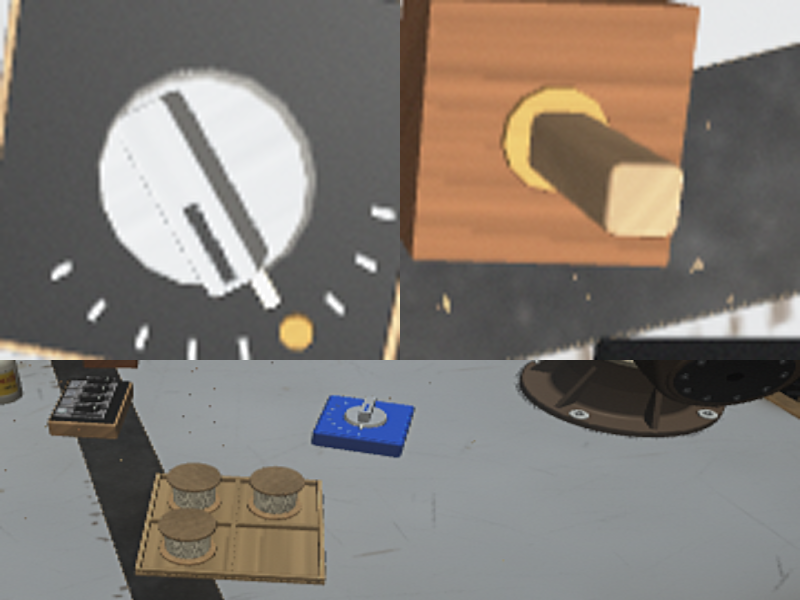

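The pointer line (crop (190,208)→(230,278)) and nose (265,290) lie toward the pin (296,332). The stylus top is at wrist (409.5,194), and the spools are still in their cells. Measuring the remaining angle.

Run:
```python
from h import *
c=load('w8.png');g=lambda x,y:(176+x/4,111+y/4)
L0,L1=ray(c,*g(186,208),.071),ray(c,*g(228,281),.071);E0,E1=ray(c,*g(176,93),.071),ray(c,*g(268,248),.071)
pin=ray(c,*g(296,332),.043);sk=ray(c,*g(206,178),.045)
an=lambda v:np.arctan2(v[1],v[0]).round(3)
print('line',an(L1-L0),'edge',an(E1-E0),'pin from centre',an(pin[:2]-[.6130,-.2467]),an(pin-sk),pin,sk)
for z in(.05,.055,.06):n=ray(c,*g(265,290),z);print('nose',z,an(n[:2]-[.6130,-.2467]))
st=ray(c,409.5,194.3,.125);print('stylus',st)
b=[ray(c,336+(x-400)*.3,134+y*.3,.05) for x,y in((432,3),(697,8),(668,265),(415,258))];print('stand',b,np.mean(b,0))
print('collar',ray(c,336+(555-400)*.3,134+139*.3,.055))
```

```text
line 0.49 edge 0.511 pin from centre 0.491 0.492 [ 0.6487 -0.2276  0.043 ] [ 0.6131 -0.2467  0.045 ]
nose 0.05 0.49
nose 0.055 0.525
nose 0.06 0.561
stylus [ 0.6293 -0.1107  0.125 ]
stand [array([ 0.5947, -0.1436,  0.05  ]), array([ 0.5961, -0.075 ,  0.05  ]), array([ 0.6653, -0.076 ,  0.05  ]), array([ 0.6633, -0.1451,  0.05  ])] [ 0.62985  -0.109925  0.05    ]
collar [ 0.6295 -0.1107  0.055 ]
```

Pointer at 0.49–0.51 rad, pin at 0.491 rad: aligned. Now the stylus at (0.6295,-0.1105).

carry_out([
  {"dx": -3, "dy": 30, "dz": 0, "wx": 0, "wy": 0, "wz": 0, "jaw": 60},
  {"dx": -3, "dy": 30, "dz": 0, "wx": 0, "wy": 0, "wz": 0, "jaw": 60},
  {"dx": -3, "dy": 30, "dz": 0, "wx": 0, "wy": 0, "wz": 0, "jaw": 60},
  {"dx": 0, "dy": 0, "dz": -35, "wx": 0, "wy": 0, "wz": 0, "jaw": 60},
  {"dx": 0, "dy": 0, "dz": -35, "wx": 0, "wy": 0, "wz": 0, "jaw": 60},
  {"dx": 0, "dy": 0, "dz": -35, "wx": 0, "wy": 0, "wz": 0, "jaw": 60},
  {"dx": 0, "dy": 0, "dz": -30, "wx": 0, "wy": 0, "wz": 0, "jaw": 60},
  {"dx": 0, "dy": 0, "dz": -10, "wx": 0, "wy": 0, "wz": 0, "jaw": 60},
  {"dx": 0, "dy": 0, "dz": 0, "wx": 0, "wy": 0, "wz": 0, "jaw": 60},
  {"dx": 0, "dy": 0, "dz": 0, "wx": 0, "wy": 0, "wz": 0, "jaw": 10},
  {"dx": 0, "dy": 0, "dz": 0, "wx": 0, "wy": 0, "wz": 0, "jaw": 10},
  {"dx": 0, "dy": 0, "dz": 0, "wx": 0, "wy": 0, "wz": 0, "jaw": 10},
])

```text
t: 27.25
eef_pos: [0.6317, -0.1105, 0.0951]
tool_rot: [3.142, 0.004, 3.138]
force: [-0.6, 0.6, 0.4]
opening: 0.0452
finger_force: 0.0
```

carry_out([
  {"dx": 0, "dy": 0, "dz": 0, "wx": 0, "wy": 0, "wz": 0, "jaw": 10},
  {"dx": 0, "dy": 0, "dz": 0, "wx": 0, "wy": 0, "wz": 0, "jaw": 10},
  {"dx": 0, "dy": 0, "dz": 0, "wx": 0, "wy": 0, "wz": 0, "jaw": 10},
  {"dx": 0, "dy": 0, "dz": 0, "wx": 0, "wy": 0, "wz": 0, "jaw": 10},
  {"dx": 0, "dy": 0, "dz": 0, "wx": 0, "wy": 0, "wz": 0, "jaw": 10},
  {"dx": 0, "dy": 0, "dz": 0, "wx": 0, "wy": 0, "wz": 0, "jaw": 10},
  {"dx": 0, "dy": 0, "dz": 0, "wx": 0, "wy": 0, "wz": 0, "jaw": 10},
])

```text
t: 27.83
eef_pos: [0.6304, -0.1103, 0.0931]
tool_rot: [-3.142, 0.0, 3.138]
force: [-1.3, 2.0, 2.4]
opening: 0.0158
finger_force: 30.0
```

Run:
```python
from h import *
s=bot.get_state();print({k:np.round(v,4) for k,v in s.items() if k in('t','eef_pos','tool_rot','force','opening','finger_force')})
c=load('wrist0.png');print('cap',ray(c,163,210,.145))
# tray spools numerically: diff between d7/d8 and now
a=cv2.imread('pics/d8.png');b=bot.read_camera('side');print('tray change',np.abs(a[290:400,230:360].astype(int)-b[290:400,230:360]).mean())
# switch module: w6 black paddles (lens one), w6 geometry
c=load('w6.png');w=cv2.imread('pics/w6.png');m=cv2.inRange(w,(0,0,0),(70,70,70))[100:220,250:410]
n,l,st,ce=cv2.connectedComponentsWithStats(m)
for i in range(1,n):
    if st[i,4]>60: print(st[i],ce[i]+[250,100],ray(c,*(ce[i]+[250,100]),.053))
```

```text
{'t': np.float64(27.8333), 'eef_pos': array([ 0.6304, -0.1103,  0.0931]), 'tool_rot': array([-3.1415e+00,  3.0000e-04,  3.1383e+00]), 'force': array([-1.2965,  1.9647,  2.3689]), 'finger_force': np.float64(29.9997), 'opening': np.float64(0.0158)}
cap [ 0.7514 -0.0024  0.145 ]
tray change 4.962377622377622
[ 35  44  20  33 435] [294.25517241 160.68045977] [0.6341 0.0247 0.053 ]
[ 62  46  23  34 472] [321.94491525 163.4809322 ] [0.6365 0.0488 0.053 ]
[ 89  48  23  39 504] [349.46230159 167.20833333] [0.6398 0.0728 0.053 ]
[115  51  25  38 524] [376.46183206 170.45992366] [0.6427 0.0965 0.053 ]
```

Run:
```python
from h import *
b,c=snap('side','d9.png')
b=b.astype(int)
for f in('d7','d8'):
    a=cv2.imread(f'pics/{f}.png').astype(int);m=(np.abs(a-b).max(2)>40).astype('uint8')
    n,l,st,ce=cv2.connectedComponentsWithStats(m)
    print(f,[tuple(int(v) for v in s) for s in st[1:] if s[4]>40])
# spool top flange dark-brown mask in tray area
h=cv2.cvtColor(cv2.imread('pics/d9.png'),cv2.COLOR_BGR2HSV)
for X in((.529,.343),(.521,.259),(.437,.266)):
    u,v=map(int,proj(c,(*X,.067)));print(u,v,h[v,u],ray(c,u,v,.067))
    for f in('d8','d9'):
        g=cv2.imread(f'pics/{f}.png')[v-14:v+14,u-22:u+22]; print(f,g.mean((0,1)).round(1))
```

```text
d7 [(201, 0, 218, 207, 12985), (442, 0, 15, 22, 236), (552, 0, 6, 29, 60), (448, 25, 18, 85, 493), (557, 56, 3, 39, 78), (243, 94, 14, 11, 135), (558, 101, 2, 61, 93), (243, 114, 13, 5, 48), (456, 139, 17, 56, 201), (482, 229, 12, 8, 44), (529, 251, 23, 11, 69)]
d8 [(194, 0, 225, 207, 13176), (442, 0, 14, 22, 212), (552, 0, 6, 34, 73), (448, 25, 18, 85, 457), (456, 149, 17, 46, 152), (529, 252, 23, 10, 48)]
283 341 [ 17  95 121] [0.5305 0.3422 0.067 ]
d8 [ 75.6 100.7 117.4]
d9 [ 79.3 105.3 122.7]
287 309 [ 18  87 129] [0.5222 0.2583 0.067 ]
d8 [ 97.2 111.9 120.8]
d9 [101.6 116.9 126.1]
326 311 [ 17  88 127] [0.4371 0.2641 0.067 ]
d8 [111.3 125.2 133.6]
d9 [116.3 130.7 139.4]
```

Tray is unchanged (only brightness differs). Lift the stylus and go above the lens rocker's near end (0.631,0.098).

carry_out([
  {"dx": 0, "dy": 0, "dz": 25, "wx": 0, "wy": 0, "wz": 0, "jaw": 10},
  {"dx": 0, "dy": 0, "dz": 30, "wx": 0, "wy": 0, "wz": 0, "jaw": 10},
  {"dx": 0, "dy": 0, "dz": 30, "wx": 0, "wy": 0, "wz": 0, "jaw": 10},
  {"dx": 0, "dy": 0, "dz": 22, "wx": 0, "wy": 0, "wz": 0, "jaw": 10},
  {"dx": 1, "dy": 26, "dz": 0, "wx": 0, "wy": 0, "wz": 0, "jaw": 10},
  {"dx": 0, "dy": 26, "dz": 0, "wx": 0, "wy": 0, "wz": 0, "jaw": 10},
  {"dx": 0, "dy": 26, "dz": 0, "wx": 0, "wy": 0, "wz": 0, "jaw": 10},
  {"dx": 0, "dy": 26, "dz": 0, "wx": 0, "wy": 0, "wz": 0, "jaw": 10},
  {"dx": 0, "dy": 26, "dz": 0, "wx": 0, "wy": 0, "wz": 0, "jaw": 10},
  {"dx": 0, "dy": 26, "dz": 0, "wx": 0, "wy": 0, "wz": 0, "jaw": 10},
  {"dx": 0, "dy": 26, "dz": 0, "wx": 0, "wy": 0, "wz": 0, "jaw": 10},
  {"dx": 0, "dy": 26, "dz": 0, "wx": 0, "wy": 0, "wz": 0, "jaw": 10},
], force=40)

```text
t: 28.93
eef_pos: [0.6309, 0.0989, 0.1993]
tool_rot: [-3.141, -0.001, 3.138]
force: [0.8, 0.5, -0.5]
opening: 0.0155
finger_force: 40.0
```

carry_out([
  {"dx": 0, "dy": 0, "dz": -20, "wx": 0, "wy": 0, "wz": 0, "jaw": 10},
  {"dx": 0, "dy": 0, "dz": -12, "wx": 0, "wy": 0, "wz": 0, "jaw": 10},
  {"dx": 0, "dy": 0, "dz": 0, "wx": 0, "wy": 0, "wz": 0, "jaw": 10},
  {"dx": 0, "dy": 0, "dz": 0, "wx": 0, "wy": 0, "wz": 0, "jaw": 10},
])

```text
t: 29.27
eef_pos: [0.6305, 0.0968, 0.1666]
tool_rot: [-3.14, -0.003, 3.138]
force: [0.7, 0.4, 0.7]
opening: 0.0156
finger_force: 40.0
```

Run:
```python
from h import *
s=bot.get_state();print(s['t'],s['eef_pos'],s['force'],s['opening'])
e=s['eef_pos']
# measure tip in side & scene views: predicted vs brass pixels
for n in('side','scene'):
    a,c=snap(n,n+'p.png');h=cv2.cvtColor(a,cv2.COLOR_BGR2HSV)
    tip=(e[0]-.001,e[1],e[2]-.088);near=(.6312,.0978,.058);u,v=map(int,proj(c,tip))
    m=cv2.inRange(h,(12,90,70),(35,255,255));m2=np.zeros_like(m);m2[v-30:v+12,u-12:u+12]=m[v-30:v+12,u-12:u+12]
    ys,xs=np.nonzero(m2);print(n,'pred tip',proj(c,tip),'collar',proj(c,(tip[0],tip[1],tip[2]+.045)),'near',proj(c,near),[(int(y),round(xs[ys==y].mean(),1),int((ys==y).sum())) for y in np.unique(ys)])
```

```text
29.2667 [0.6305443  0.09680983 0.16656532] [0.72352068 0.37917168 0.66578208] 0.015555897887599361
side pred tip (np.float64(243.527223446201), np.float64(255.17059721121885)) collar (np.float64(242.30690024984426), np.float64(241.4287030286909)) near (np.float64(243.3751915630744), np.float64(261.50403383960753)) [(233, np.float64(254.0), 1), (238, np.float64(246.5), 2), (239, np.float64(246.0), 3), (240, np.float64(242.6), 5), (241, np.float64(242.0), 11), (242, np.float64(242.0), 11), (243, np.float64(241.5), 10), (244, np.float64(241.5), 8), (245, np.float64(242.0), 3), (246, np.float64(242.5), 2), (247, np.float64(242.5), 2), (248, np.float64(243.0), 3), (249, np.float64(243.0), 3), (250, np.float64(243.0), 3), (251, np.float64(243.0), 3), (252, np.float64(243.0), 3), (253, np.float64(243.0), 3), (254, np.float64(243.0), 3), (255, np.float64(243.0), 3), (256, np.float64(243.0), 1), (261, np.float64(254.0), 1), (262, np.float64(254.0), 1), (263, np.float64(254.0), 1), (264, np.float64(254.0), 1), (265, np.float64(253.5), 2), (266, np.float64(253.5), 2)]
scene pred tip (np.float64
[... 248 characters left out ...]
6), (224, np.float64(246.9), 7), (225, np.float64(247.7), 6), (226, np.float64(247.8), 6), (227, np.float64(247.5), 8), (228, np.float64(247.2), 6), (229, np.float64(243.9), 8), (230, np.float64(243.7), 7), (231, np.float64(242.6), 7), (232, np.float64(235.3), 3), (233, np.float64(229.5), 2), (250, np.float64(251.0), 1), (251, np.float64(250.5), 2), (252, np.float64(250.5), 2), (253, np.float64(249.5), 2), (254, np.float64(249.5), 2), (255, np.float64(249.5), 2), (256, np.float64(248.5), 2), (257, np.float64(248.5), 2), (258, np.float64(248.5), 2), (259, np.float64(247.5), 2), (260, np.float64(247.0), 3), (261, np.float64(247.0), 3), (262, np.float64(235.2), 6), (263, np.float64(234.5), 10)]
```

The tip is where predicted. Descend in small steps.

carry_out([
  {"dx": 2, "dy": 1, "dz": -8, "wx": 0, "wy": 0, "wz": 0, "jaw": 10},
  {"dx": 0, "dy": 0, "dz": -8, "wx": 0, "wy": 0, "wz": 0, "jaw": 10},
  {"dx": 0, "dy": 0, "dz": -2, "wx": 0, "wy": 0, "wz": 0, "jaw": 10},
  {"dx": 0, "dy": 0, "dz": -2, "wx": 0, "wy": 0, "wz": 0, "jaw": 10},
  {"dx": 0, "dy": 0, "dz": -2, "wx": 0, "wy": 0, "wz": 0, "jaw": 10},
  {"dx": 0, "dy": 0, "dz": -1, "wx": 0, "wy": 0, "wz": 0, "jaw": 10},
  {"dx": 0, "dy": 0, "dz": 0, "wx": 0, "wy": 0, "wz": 0, "jaw": 10},
])

```text
t: 29.95
eef_pos: [0.6334, 0.0987, 0.1449]
tool_rot: [3.142, 0.0, 3.138]
force: [-0.5, -0.1, -0.4]
opening: 0.0162
finger_force: 40.0
```

carry_out([
  {"dx": 0, "dy": 0, "dz": -1, "wx": 0, "wy": 0, "wz": 0, "jaw": 10},
  {"dx": 0, "dy": 0, "dz": -1, "wx": 0, "wy": 0, "wz": 0, "jaw": 10},
  {"dx": 0, "dy": 0, "dz": 0, "wx": 0, "wy": 0, "wz": 0, "jaw": 10},
])

```text
t: 30.2
eef_pos: [0.6332, 0.0988, 0.1429]
tool_rot: [3.141, 0.0, 3.138]
force: [-1.6, 0.1, 2.3]
opening: 0.0159
finger_force: 40.0
```

carry_out([
  {"dx": 0, "dy": 0, "dz": -1, "wx": 0, "wy": 0, "wz": 0, "jaw": 10},
  {"dx": 0, "dy": 0, "dz": -1, "wx": 0, "wy": 0, "wz": 0, "jaw": 10},
  {"dx": 0, "dy": 0, "dz": 0, "wx": 0, "wy": 0, "wz": 0, "jaw": 10},
  {"dx": 0, "dy": 0, "dz": 0, "wx": 0, "wy": 0, "wz": 0, "jaw": 10},
])

```text
t: 30.53
eef_pos: [0.633, 0.0988, 0.1406]
tool_rot: [3.142, -0.0, 3.138]
force: [-2.9, 1.5, 3.5]
opening: 0.016
finger_force: 40.0
```

carry_out([
  {"dx": 0, "dy": 0, "dz": -1, "wx": 0, "wy": 0, "wz": 0, "jaw": 10},
  {"dx": 0, "dy": 0, "dz": 0, "wx": 0, "wy": 0, "wz": 0, "jaw": 10},
  {"dx": 0, "dy": 0, "dz": 0, "wx": 0, "wy": 0, "wz": 0, "jaw": 10},
])

```text
t: 30.78
eef_pos: [0.6331, 0.0988, 0.1401]
tool_rot: [3.142, -0.0, 3.138]
force: [-5.1, 1.1, 7.6]
opening: 0.0155
finger_force: 40.0
```

carry_out([
  {"dx": 0, "dy": 0, "dz": -1, "wx": 0, "wy": 0, "wz": 0, "jaw": 10},
  {"dx": 0, "dy": 0, "dz": 0, "wx": 0, "wy": 0, "wz": 0, "jaw": 10},
  {"dx": 0, "dy": 0, "dz": 0, "wx": 0, "wy": 0, "wz": 0, "jaw": 10},
])

```text
t: 31.03
eef_pos: [0.6332, 0.0988, 0.1399]
tool_rot: [3.142, 0.0, 3.138]
force: [-7.0, 1.1, 11.2]
opening: 0.0158
finger_force: 40.0
```

carry_out([
  {"dx": 0, "dy": 0, "dz": -1, "wx": 0, "wy": 0, "wz": 0, "jaw": 10},
  {"dx": 0, "dy": 0, "dz": 0, "wx": 0, "wy": 0, "wz": 0, "jaw": 10},
  {"dx": 0, "dy": 0, "dz": 0, "wx": 0, "wy": 0, "wz": 0, "jaw": 10},
])

```text
t: 31.28
eef_pos: [0.6334, 0.0988, 0.1397]
tool_rot: [3.142, 0.001, 3.139]
force: [-7.8, 1.7, 15.6]
opening: 0.016
finger_force: 40.0
```

carry_out([
  {"dx": 0, "dy": 0, "dz": 5, "wx": 0, "wy": 0, "wz": 0, "jaw": 10},
  {"dx": 0, "dy": 0, "dz": 20, "wx": 0, "wy": 0, "wz": 0, "jaw": 10},
  {"dx": 0, "dy": 0, "dz": 36, "wx": 0, "wy": 0, "wz": 0, "jaw": 10},
  {"dx": 0, "dy": 0, "dz": 36, "wx": 0, "wy": 0, "wz": 0, "jaw": 10},
  {"dx": 4, "dy": -22, "dz": 5, "wx": 0, "wy": 0, "wz": 0, "jaw": 10},
  {"dx": 6, "dy": -22, "dz": 0, "wx": 0, "wy": 0, "wz": 0, "jaw": 10},
  {"dx": 6, "dy": -22, "dz": 0, "wx": 0, "wy": 0, "wz": 0, "jaw": 10},
  {"dx": 6, "dy": -20, "dz": 0, "wx": 0, "wy": 0, "wz": 0, "jaw": 10},
  {"dx": 0, "dy": 0, "dz": 0, "wx": 0, "wy": 0, "wz": 0, "jaw": 10},
  {"dx": 0, "dy": 0, "dz": 0, "wx": 0, "wy": 0, "wz": 0, "jaw": 10},
  {"dx": 0, "dy": 0, "dz": 0, "wx": 0, "wy": 0, "wz": 0, "jaw": 10},
])

```text
t: 32.2
eef_pos: [0.6555, 0.0127, 0.2394]
tool_rot: [3.142, 0.0, 3.137]
force: [0.3, 0.6, -0.9]
opening: 0.0158
finger_force: 40.0
```

Run:
```python
from h import *
s=bot.get_state();print(s['t'],s['eef_pos'],s['force'],s['opening'])
w,c=snap('wrist','w10.png')
hin=np.array([.6378,.0607]);yd=np.array([.119,.993]);xd=np.array([.993,-.119])
# brightness profile along each rocker, both before (w6) and now: sample rays at points along paddle for off(near up) and on geometry
for f in('w6.png','w10.png'):
    im=cv2.imread('pics/'+f);cc=load(f)
    for k in(-36,-12,12,36):
        P=hin+yd*k/1000;row=[]
        for t in range(-22,23,2):
            q=P+xd*t/1000;u,v=proj(cc,(*q,.053));row.append(int(cv2.getRectSubPix(im,(3,3),(u,v)).mean()) if 0<v<420 else -1)
        print(f,k,row)
```

```text
32.2 [0.65545031 0.01270395 0.23937398] [ 0.32206431  0.64756355 -0.85872829] 0.015771312780338834
w6.png -36 [103, 181, 231, 227, 118, 51, 129, 184, 56, 54, 54, 54, 54, 54, 54, 54, 54, 53, 123, 222, 226, 226, 219]
w6.png -12 [98, 176, 229, 226, 119, 50, 128, 182, 60, 54, 54, 53, 54, 53, 54, 54, 53, 54, 125, 219, 225, 225, 222]
w6.png 12 [91, 172, 227, 224, 118, 49, 130, 182, 63, 54, 54, 54, 53, 53, 53, 53, 53, 54, 123, 217, 223, 223, 222]
w6.png 36 [91, 179, 225, 220, 110, 50, 129, 181, 57, 54, 54, 53, 53, 54, 53, 53, 54, 55, 119, 213, 221, 217, 201]
w10.png -36 [105, 183, 231, 227, 120, 50, 125, 186, 57, 54, 54, 54, 54, 54, 54, 53, 54, 55, 121, 219, 226, 226, 221]
w10.png -12 [101, 185, 230, 225, 113, 50, 127, 182, 54, 54, 54, 54, 54, 54, 53, 54, 54, 55, 121, 219, 225, 225, 220]
w10.png 12 [94, 179, 228, 223, 114, 49, 132, 184, 56, 53, 53, 54, 53, 54, 54, 54, 54, 54, 122, 218, 223, 223, 219]
w10.png 36 [87, 173, 224, 216, 104, 192, 128, 61, 62, 62, 63, 63, 63, 64, 64, 64, 65, 64, 78, 184, 221, 216, 196]
```

Only the lens rocker changed, with a mark shift of about 3 mm (≈2.7 mm expected for a full throw) and a hard stop felt at 15 N. Returning the stylus above its stand.

carry_out([
  {"dx": -5, "dy": -24, "dz": 0, "wx": 0, "wy": 0, "wz": 0, "jaw": 10},
  {"dx": -5, "dy": -25, "dz": 0, "wx": 0, "wy": 0, "wz": 0, "jaw": 10},
  {"dx": -5, "dy": -25, "dz": 0, "wx": 0, "wy": 0, "wz": 0, "jaw": 10},
  {"dx": -5, "dy": -25, "dz": -10, "wx": 0, "wy": 0, "wz": 0, "jaw": 10},
  {"dx": -5, "dy": -24, "dz": -20, "wx": 0, "wy": 0, "wz": 0, "jaw": 10},
  {"dx": 0, "dy": 0, "dz": -25, "wx": 0, "wy": 0, "wz": 0, "jaw": 10},
  {"dx": 0, "dy": 0, "dz": -20, "wx": 0, "wy": 0, "wz": 0, "jaw": 10},
  {"dx": 0, "dy": 0, "dz": 0, "wx": 0, "wy": 0, "wz": 0, "jaw": 10},
  {"dx": 0, "dy": 0, "dz": 0, "wx": 0, "wy": 0, "wz": 0, "jaw": 10},
  {"dx": 0, "dy": 0, "dz": 0, "wx": 0, "wy": 0, "wz": 0, "jaw": 10},
])

```text
t: 33.08
eef_pos: [0.6313, -0.1097, 0.1662]
tool_rot: [-3.141, 0.002, 3.14]
force: [-0.6, -0.1, -0.7]
opening: 0.0157
finger_force: 40.0
```

Run:
```python
from h import *
s=bot.get_state();print(s['t'],s['eef_pos'],s['tool_rot'],s['opening']);e=s['eef_pos']
a,c=snap('side','d11.png');h=cv2.cvtColor(a,cv2.COLOR_BGR2HSV)
tip=(e[0]-.001,e[1],e[2]-.088);u,v=map(int,proj(c,tip))
m=cv2.inRange(h,(12,90,70),(35,255,255));m2=np.zeros_like(m);m2[v-25:v+10,u-10:u+10]=m[v-25:v+10,u-10:u+10]
ys,xs=np.nonzero(m2);print('pred tip',proj(c,tip),'collar',proj(c,(tip[0],tip[1],tip[2]+.045)),[(int(y),round(xs[ys==y].mean(),1),int((ys==y).sum())) for y in np.unique(ys)])
```

```text
33.0833 [ 0.63128951 -0.10966947  0.16617694] [-3.14118178e+00  1.67653728e-03  3.13950357e+00] 0.01572285542350052
pred tip (np.float64(248.84579499727306), np.float64(205.8973367141857)) collar (np.float64(247.90591251132875), np.float64(192.92072104028585)) [(190, np.float64(247.5), 2), (191, np.float64(248.0), 9), (192, np.float64(247.5), 10), (193, np.float64(247.5), 10), (194, np.float64(247.5), 8), (195, np.float64(247.5), 6), (196, np.float64(247.5), 2), (197, np.float64(245.8), 4), (198, np.float64(243.7), 7), (199, np.float64(245.0), 13), (200, np.float64(248.0), 19), (201, np.float64(248.0), 19), (202, np.float64(248.0), 19), (203, np.float64(248.0), 19), (204, np.float64(247.9), 18), (205, np.float64(248.5), 16), (206, np.float64(248.4), 17), (207, np.float64(248.2), 16), (208, np.float64(246.9), 8), (209, np.float64(246.9), 11), (210, np.float64(246.3), 12), (211, np.float64(245.7), 10), (212, np.float64(246.2), 11), (213, np.float64(245.7), 13), (214, np.float64(244.8), 12)]
```

carry_out([
  {"dx": -0.8, "dy": -0.6, "dz": -15, "wx": 0, "wy": 0, "wz": 0, "jaw": 10},
  {"dx": 0, "dy": 0, "dz": -8, "wx": 0, "wy": 0, "wz": 0, "jaw": 10},
  {"dx": 0, "dy": 0, "dz": -5, "wx": 0, "wy": 0, "wz": 0, "jaw": 10},
  {"dx": 0, "dy": 0, "dz": -4, "wx": 0, "wy": 0, "wz": 0, "jaw": 10},
  {"dx": 0, "dy": 0, "dz": -4, "wx": 0, "wy": 0, "wz": 0, "jaw": 10},
  {"dx": 0, "dy": 0, "dz": 0, "wx": 0, "wy": 0, "wz": 0, "jaw": 10},
])

```text
t: 33.63
eef_pos: [0.6293, -0.1108, 0.1283]
tool_rot: [-3.142, -0.001, 3.138]
force: [-0.6, -0.1, -0.5]
opening: 0.0161
finger_force: 40.0
```

carry_out([
  {"dx": 0, "dy": 0, "dz": -10, "wx": 0, "wy": 0, "wz": 0, "jaw": 10},
  {"dx": 0, "dy": 0, "dz": -10, "wx": 0, "wy": 0, "wz": 0, "jaw": 10},
  {"dx": 0, "dy": 0, "dz": -8, "wx": 0, "wy": 0, "wz": 0, "jaw": 10},
  {"dx": 0, "dy": 0, "dz": -5, "wx": 0, "wy": 0, "wz": 0, "jaw": 10},
  {"dx": 0, "dy": 0, "dz": -3, "wx": 0, "wy": 0, "wz": 0, "jaw": 10},
  {"dx": 0, "dy": 0, "dz": 0, "wx": 0, "wy": 0, "wz": 0, "jaw": 10},
  {"dx": 0, "dy": 0, "dz": 0, "wx": 0, "wy": 0, "wz": 0, "jaw": 10},
])

```text
t: 34.22
eef_pos: [0.6288, -0.111, 0.0931]
tool_rot: [-3.141, -0.001, 3.138]
force: [-4.6, 0.6, 6.9]
opening: 0.016
finger_force: 40.0
```

carry_out([
  {"dx": 0, "dy": 0, "dz": 0.5, "wx": 0, "wy": 0, "wz": 0, "jaw": 60},
  {"dx": 0, "dy": 0, "dz": 0, "wx": 0, "wy": 0, "wz": 0, "jaw": 60},
  {"dx": 0, "dy": 0, "dz": 0, "wx": 0, "wy": 0, "wz": 0, "jaw": 60},
  {"dx": 0, "dy": 0, "dz": 0, "wx": 0, "wy": 0, "wz": 0, "jaw": 60},
  {"dx": 0, "dy": 0, "dz": 0, "wx": 0, "wy": 0, "wz": 0, "jaw": 60},
  {"dx": 0, "dy": 0, "dz": 30, "wx": 0, "wy": 0, "wz": 0, "jaw": 60},
  {"dx": 0, "dy": 0, "dz": 36, "wx": 0, "wy": 0, "wz": 0, "jaw": 60},
  {"dx": 3, "dy": -20, "dz": 36, "wx": 0, "wy": 0, "wz": 0, "jaw": 60},
  {"dx": 3, "dy": -35, "dz": 36, "wx": 0, "wy": 0, "wz": 0, "jaw": 60},
  {"dx": 4, "dy": -35, "dz": 6, "wx": 0, "wy": 0, "wz": 0, "jaw": 60},
  {"dx": 0, "dy": 0, "dz": 0, "wx": 0, "wy": 0, "wz": 0, "jaw": 60},
  {"dx": 0, "dy": 0, "dz": 0, "wx": 0, "wy": 0, "wz": 0, "jaw": 60},
])

```text
t: 35.22
eef_pos: [0.639, -0.1965, 0.2315]
tool_rot: [3.141, 0.001, 3.135]
force: [-0.3, 0.9, -0.6]
opening: 0.06
finger_force: 0.0
```

Run:
```python
from h import *
s=bot.get_state();print(s['t'],s['eef_pos'],s['force'])
w,c=snap('wrist','w12.png');d,cd=snap('side','d12.png')
h=cv2.cvtColor(w,cv2.COLOR_BGR2HSV)
# stylus: compare with w8 patch by template match at the predicted place
a=cv2.imread('pics/w8.png');p8=proj(load('w8.png'),(.6293,-.1107,.125));p=proj(c,(.6293,-.1107,.125))
for nm,X,r in(('stylus top',(.6293,-.1107,.125),14),('knob',(.613,-.247,.06),28)):
    u0,v0=map(int,proj(load('w8.png'),X));u,v=map(int,proj(c,X));t=a[v0-r:v0+r,u0-r:u0+r]
    S=w[v-r-15:v+r+15,u-r-15:u+r+15];R=cv2.matchTemplate(S,t,cv2.TM_CCOEFF_NORMED);_,m,_,l=cv2.minMaxLoc(R);print(nm,m,'shift px',l[0]-15,l[1]-15)
o=cv2.imread('pics/d9.png').astype(int);D=(np.abs(o-d).max(2)>40).astype('uint8');n,l,st,_=cv2.connectedComponentsWithStats(D)
print('side changes below row 215',[tuple(map(int,x)) for x in st[1:] if x[4]>15 and x[1]>205])
```

```text
35.2167 [ 0.63900196 -0.19654388  0.23151669] [-0.30208762  0.88835363 -0.59752176]
stylus top 0.9315395951271057 shift px -1 -2
knob 0.9668280482292175 shift px 0 0
side changes below row 215 [(523, 217, 21, 5, 26), (485, 230, 10, 7, 33), (532, 252, 20, 9, 41)]
```

Stylus home, knob aligned, spools and bobbin unmoved, and the arm is clear. Handing in.

```bash
python3 -c "
from plant import bot
print(bot.hand_in())"
```

```text
the job is handed in; nothing more can be done
None
```

I did every step in order and handed the job in; the hand-in gave no verdict, but my last camera checks showed all three spools in tray cells, the bobbin in the empties box, the pointer on the pin, only the lens rocker on, and the stylus back in its stand.

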